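# Fetch the tray of tubes from behind the rack and put it on the rocking mixer

### The job

The open tray of loose tubes is wanted on the rocking mixer, but it stands under the low wire shelf behind a full tube rack. Move the rack aside to stand upright on the open bench, draw the tray out from under the shelf, then carry it level, with all its tubes inside, and set it down gently on the mixer's platform, pull tab to the front and its other end square and snug against the platform's back rail. Leave everything else where it is, and do not jam the tray against the mixer.

Things in the scene. Friction and masses are not known exactly. Their poses are not given: they have to be found in the camera images.
- riser: Fixed low wire shelf on four legs, 200 mm deep (x), 300 wide (y), underside 125 mm and top 133 mm above the bench. Origin: on the bench below the middle of its front edge; x points front to back, under the shelf. Legs (8 mm) at x 6 and 194, y -146 and +146 mm; front open. An upright gripper at the tray's tab strikes the shelf edge; tilted about 40 degrees it reaches in below.
- mixer: Fixed, level rocking mixer, switched off. Origin: on the bench below the middle of its platform, 220 mm (x) by 200 (y); x points from the front (knob, display) to the back. The flat rubber mat is 120 mm above the bench and ends at the back rail's inner face, x = +100 mm; the rail rises 18 mm above the mat. Side edges at y = +-95 mm rise 10 mm above it; no edge at the front.
- tray_center (a point): Centre (22.5 mm up) of a loose white open tray, 150 mm (x) by 62 (y) by 45 high, 3 mm walls, about 0.22 kg with its four tubes (varies). It stands on the bench under the wire shelf, x to the back, its front end within 10 mm of the shelf's front edge, and slides freely. Gripped across the middle of its long sides it lifts level; held by the tab alone it droops.
- tray_tab (a point): Centre of the tray's pull tab: an upright fin standing out 34 mm from the middle of its front (-x) end, 10 mm thick (13.6 mm at its round free edge), from 14 to 42 mm above the tray's underside. This point is 16.5 mm in front of the end wall and 91.5 mm in front of the tray's centre. Axes as the tray's.
- tray_end (a point): Middle of the outside of the tray's plain rear end (75 mm behind the tray's centre, 22.5 mm above its underside): the face that goes against the mixer's back rail.
- rack_center (a point): Centre (25 mm up) of a loose white tube rack, 106 mm (x) by 64 (y) by 50 high, with capped tubes fixed in it, caps to 60 mm; about 0.3 kg. It stands lengthwise on the bench straight in front of the tray's tab, 10 to 28 mm from it; lift it by its long sides. The open bench midway between wire shelf and mixer, in front of the beaker and as far from the robot as the rack stood, is free for it.
- tube0_center (a point): Centre of one of the four loose capped tubes, 60 mm long, 17.6 mm across the cap, lying free in the tray.
- tube1_center (a point): Centre of one of the four loose capped tubes, 60 mm long, 17.6 mm across the cap, lying free in the tray.
- tube2_center (a point): Centre of one of the four loose capped tubes, 60 mm long, 17.6 mm across the cap, lying free in the tray.
- tube3_center (a point): Centre of one of the four loose capped tubes, 60 mm long, 17.6 mm across the cap, lying free in the tray.
- bottle_mid (a point): Bystander: amber bottle, 52 mm across and 100 mm high, under the wire shelf beside the tray; point half-way up.
- beaker_mid (a point): Bystander: glass beaker, 62 mm across and 80 mm high, between the wire shelf and the mixer, towards the back; point half-way up.
- tip_stack_mid (a point): Bystander: two closed tip boxes one on the other, 122 x 84 x 120 mm, standing on the wire shelf; point half-way up.
- marker_mid (a point): Bystander: marker pen, 130 mm long and 14 mm thick, lying out to one side of the bench; its middle.
- jar_mid (a point): Bystander: closed jar, 76 mm across and 93 mm high, out to one side of the bench; point 45 mm up.

How it is judged:
On the way, in this order (a step that is already met when the one before it is completed fails the run):
1. the rack stands upright on the bench, clear to one side of the tray's way out (angle between rack_center's own z axis and vertical below 0.1 rad and height (world z) of rack_center between 0.015 and 0.035 m and (y of rack_center in the frame of tray_center above 0.07 m or y of rack_center in the frame of tray_center below -0.07 m) and contact force between rack and the fingers below 0.1 N), for 0.2 s.
2. the tray has been drawn out until its middle is in front of the shelf (x of tray_center in the frame of riser below -0.01 m), for 0.1 s.
At the end, for the whole second after the job is handed in: The tray stands flat and at rest on the mixer's mat, its plain end within 4.5 mm of the back rail and square to it within 4 degrees, tab to the front, between the side edges; all four tubes lie in it; the rack stands upright at rest on the bench (x of tray_end in the frame of mixer between 0.0955 and 0.105 m and y of tray_center in the frame of mixer between -0.062 and 0.062 m and z of tray_center in the frame of mixer between 0.137 and 0.147 m and angle between the x axis of tray_center and the x axis of mixer, either way round below 0.07 rad and angle between tray_center's own z axis and vertical below 0.05 rad and linear speed of each of tray, rack below 0.02 m/s and x of tube0_center in the frame of tray_center between -0.076 and 0.076 m and y of tube0_center in the frame of tray_center between -0.032 and 0.032 m and z of tube0_center in the frame of tray_center between -0.03 and 0.026 m and x of tube1_center in the frame of tray_center between -0.076 and 0.076 m and y of tube1_center in the frame of tray_center between -0.032 and 0.032 m and z of tube1_center in the frame of tray_center between -0.03 and 0.026 m and x of tube2_center in the frame of tray_center between -0.076 and 0.076 m and y of tube2_center in the frame of tray_center between -0.032 and 0.032 m and z of tube2_center in the frame of tray_center between -0.03 and 0.026 m and x of tube3_center in the frame of tray_center between -0.076 and 0.076 m and y of tube3_center in the frame of tray_center between -0.032 and 0.032 m and z of tube3_center in the frame of tray_center between -0.03 and 0.026 m and angle between rack_center's own z axis and vertical below 0.1 rad and height (world z) of rack_center between 0.015 and 0.035 m); the robot touches nothing.
It fails at once if the tray was tilted more than 15 degrees (angle between tray_center's own z axis and vertical above 0.26 rad).
It fails at once if a tube left the tray (not ((x of tube0_center in the frame of tray_center between -0.076 and 0.076 m and y of tube0_center in the frame of tray_center between -0.032 and 0.032 m and z of tube0_center in the frame of tray_center between -0.03 and 0.026 m) and (x of tube1_center in the frame of tray_center between -0.076 and 0.076 m and y of tube1_center in the frame of tray_center between -0.032 and 0.032 m and z of tube1_center in the frame of tray_center between -0.03 and 0.026 m) and (x of tube2_center in the frame of tray_center between -0.076 and 0.076 m and y of tube2_center in the frame of tray_center between -0.032 and 0.032 m and z of tube2_center in the frame of tray_center between -0.03 and 0.026 m) and (x of tube3_center in the frame of tray_center between -0.076 and 0.076 m and y of tube3_center in the frame of tray_center between -0.032 and 0.032 m and z of tube3_center in the frame of tray_center between -0.03 and 0.026 m))).
It fails at once if the rack was tipped over (angle between rack_center's own z axis and vertical above 0.5 rad).
It fails at once if the tray was dropped (let fall 13 mm or more) or jammed against the mixer (more than 60 N) (contact force between tray and mixer above 60 N or (linear speed of tray above 0.5 m/s and contact force between tray and the fingers below 0.05 N)).
It fails at once if a bystander was disturbed (moved more than 30 mm) (distance of any of bottle_mid, beaker_mid, tip_stack_mid, marker_mid, jar_mid from where it was at the start of the episode above 0.03 m).
It also fails if it takes over 72 s, if anything falls off the work surface, if the arm or the gripper's body presses on something with over 40 N, if the wrist force passes 120 N, or if a joint passes its speed limit or range.

### The arm

A 6-joint arm with a two-finger parallel gripper is mounted at the origin on the work surface. World frame = base frame: x ahead of the robot, y to its left, z up, the work surface at z = 0. Lengths are in m, angles in rad, forces in N, time in s.
With the tool pointing down it reaches from about 0.425 to 0.925 m from the base axis. Payload 12.5 kg.
Tool frame: the origin (TCP) lies between the finger pads; the fingertips stand 8 mm ahead of it and the grasp point (between the pads) lies 11 mm behind it; z points along the fingers, x is the direction in which the jaws open and shut, and the axes are right-handed (so a half turn about z gives the same grasp; the last joint's range is limited). The gripper opens to 85 mm and grips with 20 to 120 N. Pads are 22 mm wide; open, the fingers measure 114 mm over their backs; the gripper's body (76 mm by 85 mm) begins 54 mm behind the grasp point. The pads swing forward as they close: fully open they stand 13 mm farther back than shut.
Start: joints at [-1.222, 0.491, 1.559, -0, 1.092, -0.106], TCP at [0.275, -0.561, 0.239] pointing down, gripper open.
Joint ranges: [-3.1, 3.1], [-0.84, 2.19], [0.05, 2.79], [-1.13, 4.28], [0.06, 2.93], [-2.69, 2.69]. Speed limits (rad/s): [2.22, 2.22, 2.79, 3.14, 3.14, 3.14].

### API

Orientations are given as a rotation vector (axis times angle).
In Python, from cell import env gives the robot as it stands.
- The arm moves only by the shell command python3 -m handwheel 'ROWS' [OPENING] [FORCE]. ROWS is JSON, a list of rows, each an object of numbers: "dx", "dy", "dz": the shift along the tool's x, y, z in mm; "wx", "wy", "wz": the turn, a rotation vector about the tool's x, y, z in degrees. A call has exactly 10 rows; each row is the pose to reach, as a shift and turn from the pose commanded when the call began, along the tool's axes at that moment; what a row does not reach only later rows make up. A row lasts 1/8 s, in which the tool goes at most 62.5 mm and 10.7 degrees, less where a joint would pass 70% of its speed; a pose out of reach is approached as far as the arm can. A call with a gripper value outside its range is refused whole. OPENING is the opening, from -1 (shut) to 1 (fully open), set as the call begins (- or left out, the last holds). The fingers move at their own pace and stop on an object; FORCE is the grip in N (left out, the last holds). Time passes only in rows, so rows that repeat a pose let the fingers close, or fill a call up. It gives the time, the measured TCP pose, the force and the opening at its end, in the units of the state.
- env.sense(): the state, without advancing time (a new reading comes with each control period).
- env.camera(name): name is "side" or "top" or "wrist"; returns a dict with "frame" (420x560x3 uint8, red, green, blue), "depth" (420x560 float32, m along the optical axis (not along the pixel's ray), 0 where there is no reading), "K" (3x3 intrinsics, pixels), "R" (3x3) and "t" (3): a world point X has camera coordinates R X + t. Camera axes: x right, y down, z forward; pixel columns grow to the right and rows downward; lengths in m; the calibration is good to about 2 mm. A picture is of the moment at which its call begins.
- env.finish_job(): hands the job in, once; it reports no verdict.
Trained networks look in a picture, given as the dict that the camera call returned (one of the last four; its "shot" number tells which), for a name from the list of things; names that differ only in an ending like _2 or _b are one class to them, and where a whole thing is asked for, a point or a joint stands for the part that bears it (a point fixed in the world has none). Each returns a list of dicts, best first, with "conf" (0 to 1); they miss things now and then, are a little off and sometimes report something else, mostly with a low value. They report only what shows in the picture. A call takes as long as a camera call.
- env.search_frame(picture, query): "location" ([x, y, z] in m, in the coordinates of the camera as it stood for that picture, good to about 4 mm: the middle of the surface that is visible of it).
- env.silhouettes(picture, query): "pixels" (420x560 bool, what is visible of it).
- env.landmark_of(picture, query): "location" ([x, y, z] in m, in the coordinates of the camera as it stood for that picture, good to about 4 mm: a listed point, or the origin of a listed thing).
The state is a dict: "t": time; "joint_pos": joint angles; "dq": joint speeds; "effort": joint torques, N m; "ee_pos": TCP position; "eef_rot": TCP orientation; "ft_force": force on the tool from outside, world axes, zero at the start; "moment": the same for the moment, N m; "opening": opening from 0.0 (shut) to 1.0 (fully open).
Only numpy, scipy, OpenCV 4.12 (cv2) and the standard library are available. Lean on these libraries where they do the work, as an engineer would, in place of code of your own. Each camera call takes 0.05 s, during which the arm holds its last target.

## Working session

There is one attempt and no reset: what is moved stays moved. The work goes in short steps, Python scripts to look and compute and a shell command to move; the robot and the scene stay as the last step left them, time stands still between calls to the robot, and variables do not carry over. Pictures are saved under pics/ and viewed, and the job is handed in when it is done.

```bash
ls; mkdir -p pics
cat > h.py <<'E'
import numpy as np, cv2, json
from scipy.spatial.transform import Rotation as Rn
from cell import env
def w(p,loc): return np.array(p["R"]).T@(np.array(loc)-np.array(p["t"]))
def save(p,n): cv2.imwrite(f"pics/{n}.png",cv2.cvtColor(p["frame"],cv2.COLOR_RGB2BGR))
def cloud(p):
    d=p["depth"];K=np.array(p["K"]);v,u=np.indices(d.shape)
    c=np.stack([(u-K[0,2])/K[0,0]*d,(v-K[1,2])/K[1,1]*d,d],-1)
    return (c-np.array(p["t"]))@np.array(p["R"])
def pose():
    s=env.sense();return np.array(s["ee_pos"]),Rn.from_rotvec(s["eef_rot"]),s
np.set_printoptions(precision=4,suppress=True)
E
python3 - <<'E'
from h import *
P,R,s=pose();print(s);print(R.as_matrix())
for n in("top","side"):
    p=env.camera(n);save(p,n+"0")
    for q in["riser","mixer","tray_center","tray_tab","tray_end","rack_center","beaker_mid","bottle_mid","marker_mid","jar_mid","tip_stack_mid"]:
        r=env.landmark_of(p,q)
        print(n,q,[(round(x["conf"],2),w(p,x["location"])) for x in r[:2]])
E
```

```text
pics
{'t': 0.0, 'joint_pos': array([-1.2216,  0.4915,  1.5595,  0.    ,  1.0917, -0.1056]), 'dq': array([ 0.0015, -0.0016,  0.0005, -0.0005,  0.0005, -0.0015]), 'effort': array([  0.0018, -61.8438, -26.1592,  -0.0001,   0.004 ,   0.    ]), 'ee_pos': array([ 0.2745, -0.5612,  0.2387]), 'eef_rot': array([-2.6644,  1.6631,  0.0014]), 'ft_force': array([ 0.4865, -0.7478,  0.1069]), 'moment': array([ 0.0294,  0.022 , -0.0074]), 'opening': 0.9963592828817123}
[[ 0.4393 -0.8984 -0.0004]
 [-0.8984 -0.4393  0.0011]
 [-0.0011 -0.0001 -1.    ]]
top riser [(0.59, array([ 0.5683,  0.2231, -0.0005])), (0.58, array([0.5342, 0.4692, 0.0054]))]
top mixer [(0.74, array([ 0.5581, -0.2249, -0.002 ]))]
top tray_center [(0.79, array([0.6417, 0.2266, 0.0243]))]
top tray_tab [(0.83, array([0.5491, 0.2323, 0.0293]))]
top tray_end [(0.95, array([0.7168, 0.2308, 0.0231])), (0.48, array([0.5341, 0.4694, 0.0057]))]
top rack_center [(0.91, array([0.4565, 0.2164, 0.0221])), (0.73, array([ 0.5539, -0.2242, -0.0053]))]
top beaker_mid [(0.88, array([0.6112, 0.0114, 0.0395]))]
top bottle_mid [(0.44, array([0.6551, 0.3
[... 328 characters left out ...]
ray([0.6407, 0.225 , 0.0208])), (0.3, array([0.6055, 0.0062, 0.0431]))]
side tray_tab [(0.98, array([0.5495, 0.2286, 0.0271]))]
side tray_end [(0.73, array([0.7148, 0.2268, 0.0218]))]
side rack_center [(0.75, array([0.4538, 0.2155, 0.0221])), (0.34, array([0.6783, 0.3064, 0.1975]))]
side beaker_mid [(0.98, array([0.6062, 0.005 , 0.0401])), (0.28, array([0.7165, 0.2272, 0.0198]))]
side bottle_mid [(0.65, array([ 0.5549, -0.2223, -0.0008])), (0.6, array([0.6574, 0.324 , 0.056 ]))]
side marker_mid [(0.61, array([0.5326, 0.4642, 0.0078]))]
side jar_mid [(0.7, array([ 0.5046, -0.4747,  0.0424])), (0.56, array([0.6031, 0.2138, 0.0103]))]
side tip_stack_mid [(0.79, array([0.6789, 0.3056, 0.1925]))]
```

View pics/top0.png

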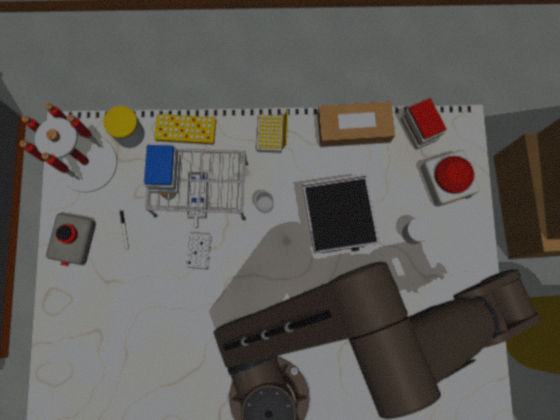

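View pics/side0.png

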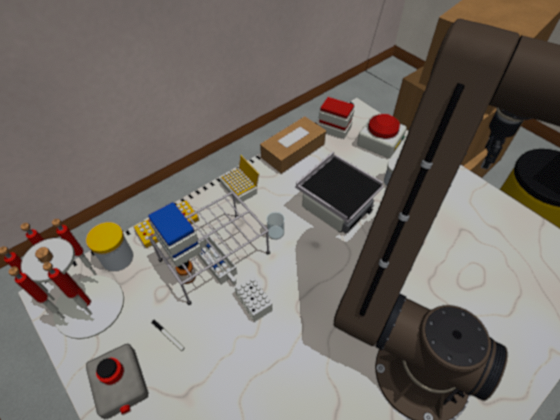

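Run:
```python
from h import *
p=env.camera("top");X=cloud(p)
for q in["rack_center","mixer","tray_center","riser","tray_tab","tip_stack_mid"]:
    r=env.silhouettes(p,q)
    if not r: print(q,"none");continue
    m=np.array(r[0]["pixels"]);pt=X[m&(p["depth"]>0)]
    print(q,round(r[0]["conf"],2),len(pt),np.percentile(pt,[1,50,99],axis=0).ravel())
    z0=np.percentile(pt[:,2],97)
    if q=="mixer":
        s=pt[(abs(pt[:,2]-0.12)<.005)]
    elif q=="rack_center": s=pt[(pt[:,2]>.04)]
    elif q=="tray_center": s=pt[(pt[:,2]>.005)&(pt[:,2]<.06)]
    elif q=="riser": s=pt[(abs(pt[:,2]-.131)<.008)]
    else: s=pt
    if len(s)<5: continue
    (c,wh,a)=cv2.minAreaRect(s[:,:2].astype(np.float32)*1000);print("  rect mm",c,wh,a)
```

```text
rack_center 0.74 335 [ 0.5607  0.0653 -0.0034  0.6907  0.1396  0.1307  0.7796  0.3638  0.1407]
  rect mm (663.9110107421875, 216.23928833007812) (293.4910888671875, 200.46505737304688) 87.31770324707031
mixer 0.87 4745 [ 0.4445 -0.3307  0.0022  0.552  -0.2257  0.1198  0.6663 -0.1202  0.1395]
  rect mm (553.8963012695312, -225.2979736328125) (215.24034118652344, 201.66830444335938) 7.866157054901123
tray_center 0.82 564 [ 0.5357  0.1972 -0.0053  0.638   0.2305  0.0207  0.7167  0.2604  0.1323]
  rect mm (624.4471435546875, 229.55413818359375) (63.302886962890625, 186.96942138671875) 88.87002563476562
riser 0.73 1058 [ 0.5607  0.0665 -0.006   0.6311  0.1915  0.1301  0.7657  0.3727  0.1408]
  rect mm (664.712158203125, 219.11541748046875) (300.1170349121094, 200.1552734375) 87.30360412597656
tray_tab 0.73 647 [ 0.5365  0.1973 -0.0052  0.6278  0.2305  0.0174  0.7169  0.2606  0.1369]
  rect mm (629.7843627929688, 233.36773681640625) (72.45679473876953, 197.34336853027344) 88.0953140258789
tip_stack_mid 0.76 1656 [0.6212 0.2654 0.0743 0.6717 0.3002 0.2505 0.7416 0.3845 0.26  ]
  rect mm (716.0904541015625, 339.11163330078125) (149.65573120117188, 188.86013793945312) 87.48863983154297
```

The top view shows the riser at about (145–245, 150–215), the tray tab at about (197, 220), the rack at about (199, 250), and the mixer at about (340, 215). The beaker is at (264, 202). The bench between riser and mixer is free. Next I measure the rack.

Run:
```python
from h import *
for n in("top","side"):
    p=env.camera(n);X=cloud(p)
    m=(X[...,0]>.36)&(X[...,0]<.525)&(X[...,1]>.15)&(X[...,1]<.29)&(X[...,2]>.035)&(X[...,2]<.07)
    pt=X[m];print(n,len(pt),cv2.minAreaRect(pt[:,:2].astype(np.float32)*1000),pt.mean(0))
    for q in["rack_center"]:
        for r in env.silhouettes(p,q):
            s=X[np.array(r["pixels"])&(p["depth"]>0)];s=s[s[:,2]>.035];
            if len(s)>4:print(r["conf"],cv2.minAreaRect(s[:,:2].astype(np.float32)*1000))
P,R,s=pose()
T=np.array([.455,.217,.20]);print("shift tool mm",R.inv().apply(T-P)*1000)
print("via",R.inv().apply(np.array([.47,-.2,.24])-P)*1000)
```

```text
top 681 ((454.5299377441406, 220.88966369628906), (66.12847900390625, 106.32623291015625), 84.48136901855469) [0.4532 0.2194 0.0538]
0.73 ((454.5299377441406, 220.88966369628906), (66.12847900390625, 106.32623291015625), 84.48136901855469)
side 785 ((450.9346618652344, 217.99349975585938), (65.19355773925781, 109.14981079101562), 83.98027801513672) [0.4463 0.22   0.0529]
0.67 ((450.38104248046875, 218.5370635986328), (64.66053771972656, 107.91417694091797), 84.87178039550781)
shift tool mm [-620.044  -504.0716   39.2824]
via [-238.8493 -334.3493   -0.7045]
```

```bash
python3 -m handwheel '[{"dx":-25,"dy":-35,"wz":3},{"dx":-60,"dy":-84,"wz":6},{"dx":-96,"dy":-134,"wz":9},{"dx":-132,"dy":-184,"wz":12},{"dx":-168,"dy":-235,"wz":15},{"dx":-204,"dy":-285,"wz":18},{"dx":-239,"dy":-334,"wz":21},{"dx":-285,"dy":-355,"wz":25},{"dx":-332,"dy":-376,"wz":28},{"dx":-380,"dy":-397,"wz":31.5}]' 1 40
python3 - <<'E'
from h import *
P,R,s=pose();print(P,R.as_matrix(),s["joint_pos"],s["t"])
print(R.inv().apply(np.array([.453,.219,.12])-P)*1000)
E
```

```text
[ 0.2746 -0.5615  0.2393] [[ 0.4393 -0.8983 -0.    ]
 [-0.8983 -0.4393 -0.    ]
 [ 0.      0.     -1.    ]] [-1.2216  0.4909  1.5589 -0.      1.0917 -0.1056] 1.75
[-622.7214 -503.155   119.2824]validation failed for argument at $[0]...
```

```bash
python3 -m handwheel '[{"dx":-25,"dy":-35,"dz":0,"wx":0,"wy":0,"wz":3},{"dx":-60,"dy":-84,"dz":0,"wx":0,"wy":0,"wz":6},{"dx":-96,"dy":-134,"dz":0,"wx":0,"wy":0,"wz":9},{"dx":-132,"dy":-184,"dz":0,"wx":0,"wy":0,"wz":12},{"dx":-168,"dy":-235,"dz":0,"wx":0,"wy":0,"wz":15},{"dx":-204,"dy":-285,"dz":0,"wx":0,"wy":0,"wz":18},{"dx":-239,"dy":-334,"dz":0,"wx":0,"wy":0,"wz":21},{"dx":-285,"dy":-355,"dz":0,"wx":0,"wy":0,"wz":25},{"dx":-332,"dy":-376,"dz":0,"wx":0,"wy":0,"wz":28},{"dx":-380,"dy":-397,"dz":0,"wx":0,"wy":0,"wz":31.5}]' 1 40
python3 - <<'E'
from h import *
P,R,s=pose();print(P,R.as_matrix(),s["joint_pos"],s["t"])
print(R.inv().apply(np.array([.453,.219,.12])-P)*1000)
E
```

```text
t: 3.0
ee_pos: [0.4641, -0.0441, 0.2394]
eef_rot: [-2.111, 2.326, -0.001]
ft_force: [0.5, -0.4, 0.3]
opening: 1.002
[ 0.4641 -0.0441  0.2394] [[-0.0969 -0.9953  0.0005]
 [-0.9953  0.0969 -0.0002]
 [ 0.0001 -0.0005 -1.    ]] [-0.2365  0.2657  1.9328 -0.0001  0.9425  1.4313] 3.0
[-260.7969   36.6343  119.3821]
```

```bash
python3 -m handwheel '[{"dx":-30,"dy":4,"dz":0,"wx":0,"wy":0,"wz":0},{"dx":-70,"dy":10,"dz":0,"wx":0,"wy":0,"wz":0},{"dx":-115,"dy":16,"dz":10,"wx":0,"wy":0,"wz":0},{"dx":-160,"dy":22,"dz":20,"wx":0,"wy":0,"wz":0},{"dx":-200,"dy":28,"dz":35,"wx":0,"wy":0,"wz":0},{"dx":-230,"dy":33,"dz":50,"wx":0,"wy":0,"wz":0},{"dx":-250,"dy":36,"dz":65,"wx":0,"wy":0,"wz":0},{"dx":-261,"dy":37,"dz":80,"wx":0,"wy":0,"wz":0},{"dx":-261,"dy":37,"dz":80,"wx":0,"wy":0,"wz":0},{"dx":-261,"dy":37,"dz":80,"wx":0,"wy":0,"wz":0}]' 1 40
python3 - <<'E'
from h import *
P,R,s=pose();print(P,s["joint_pos"],s["t"])
p=env.camera("wrist");save(p,"w1");X=cloud(p)
m=(X[...,0]>.36)&(X[...,0]<.525)&(X[...,1]>.15)&(X[...,1]<.29)&(X[...,2]>.035)&(X[...,2]<.07)
pt=X[m];print(len(pt),cv2.minAreaRect(pt[:,:2].astype(np.float32)*1000))
for q in["rack_center","tray_tab","tray_center"]:
    print(q,[(round(x["conf"],2),w(p,x["location"])) for x in env.landmark_of(p,q)[:2]])
E
```

```text
t: 4.25
ee_pos: [0.4525, 0.2171, 0.1596]
eef_rot: [-2.113, 2.325, -0.0]
ft_force: [0.7, -0.4, -0.1]
opening: 0.998
[0.4525 0.2171 0.1596] [ 0.3158  0.4246  1.9453 -0.0002  0.7715  1.9822] 4.25
11578 ((454.5168151855469, 217.84649658203125), (64.24003601074219, 106.87467193603516), 84.14808654785156)
rack_center [(0.88, array([0.4521, 0.2166, 0.0235]))]
tray_tab [(0.96, array([0.5492, 0.2268, 0.0279]))]
tray_center []
```

View pics/w1.png

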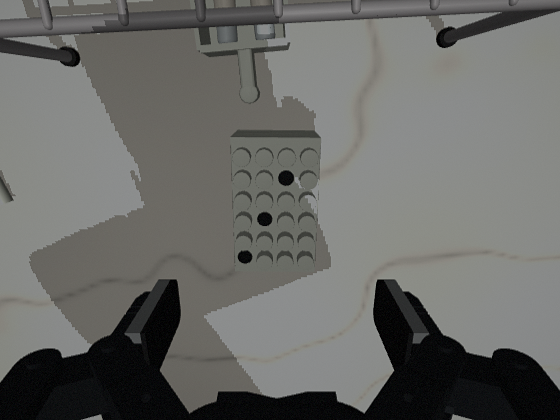

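The wrist view shows the rack at (232–320, 135–265) between the fingers and square to them. The tab's free end is at (249, 93). I'll descend and grip.

```bash
python3 -m handwheel '[{"dx":0,"dy":-2,"dz":15,"wx":0,"wy":0,"wz":0},{"dx":0,"dy":-2,"dz":40,"wx":0,"wy":0,"wz":0},{"dx":0,"dy":-2,"dz":65,"wx":0,"wy":0,"wz":0},{"dx":0,"dy":-2,"dz":90,"wx":0,"wy":0,"wz":0},{"dx":0,"dy":-2,"dz":110,"wx":0,"wy":0,"wz":0},{"dx":0,"dy":-2,"dz":125,"wx":0,"wy":0,"wz":0},{"dx":0,"dy":-2,"dz":134,"wx":0,"wy":0,"wz":0},{"dx":0,"dy":-2,"dz":137,"wx":0,"wy":0,"wz":0},{"dx":0,"dy":-2,"dz":137,"wx":0,"wy":0,"wz":0},{"dx":0,"dy":-2,"dz":137,"wx":0,"wy":0,"wz":0}]' 1 40 && python3 -m handwheel '[{"dx":0,"dy":0,"dz":0,"wx":0,"wy":0,"wz":0},{"dx":0,"dy":0,"dz":0,"wx":0,"wy":0,"wz":0},{"dx":0,"dy":0,"dz":0,"wx":0,"wy":0,"wz":0},{"dx":0,"dy":0,"dz":0,"wx":0,"wy":0,"wz":0},{"dx":0,"dy":0,"dz":0,"wx":0,"wy":0,"wz":0},{"dx":0,"dy":0,"dz":0,"wx":0,"wy":0,"wz":0},{"dx":0,"dy":0,"dz":0,"wx":0,"wy":0,"wz":0},{"dx":0,"dy":0,"dz":0,"wx":0,"wy":0,"wz":0},{"dx":0,"dy":0,"dz":-5,"wx":0,"wy":0,"wz":0},{"dx":0,"dy":0,"dz":-10,"wx":0,"wy":0,"wz":0}]' -1 50
```

```text
t: 5.7
ee_pos: [0.4544, 0.2175, 0.0227]
eef_rot: [-2.113, 2.324, -0.001]
ft_force: [-0.4, 0.1, -0.6]
opening: 0.999
t: 6.95
ee_pos: [0.4541, 0.2174, 0.0325]
eef_rot: [2.113, -2.324, -0.0]
ft_force: [0.1, 0.3, -3.6]
opening: 0.739
```

```bash
python3 -m handwheel '[{"dx":0,"dy":0,"dz":-12,"wx":0,"wy":0,"wz":0},{"dx":5,"dy":-1,"dz":-25,"wx":0,"wy":0,"wz":0},{"dx":30,"dy":-4,"dz":-30,"wx":0,"wy":0,"wz":0},{"dx":65,"dy":-10,"dz":-30,"wx":0,"wy":0,"wz":0},{"dx":105,"dy":-16,"dz":-30,"wx":0,"wy":0,"wz":0},{"dx":145,"dy":-22,"dz":-30,"wx":0,"wy":0,"wz":0},{"dx":180,"dy":-28,"dz":-30,"wx":0,"wy":0,"wz":0},{"dx":200,"dy":-31,"dz":-30,"wx":0,"wy":0,"wz":0},{"dx":206,"dy":-31,"dz":-25,"wx":0,"wy":0,"wz":0},{"dx":206,"dy":-31,"dz":-15,"wx":0,"wy":0,"wz":0}]' && python3 -m handwheel '[{"dx":0,"dy":0,"dz":10,"wx":0,"wy":0,"wz":0},{"dx":0,"dy":0,"dz":18,"wx":0,"wy":0,"wz":0},{"dx":0,"dy":0,"dz":22,"wx":0,"wy":0,"wz":0},{"dx":0,"dy":0,"dz":24,"wx":0,"wy":0,"wz":0},{"dx":0,"dy":0,"dz":24.5,"wx":0,"wy":0,"wz":0},{"dx":0,"dy":0,"dz":24.5,"wx":0,"wy":0,"wz":0},{"dx":0,"dy":0,"dz":24.5,"wx":0,"wy":0,"wz":0},{"dx":0,"dy":0,"dz":24.5,"wx":0,"wy":0,"wz":0},{"dx":0,"dy":0,"dz":24.5,"wx":0,"wy":0,"wz":0},{"dx":0,"dy":0,"dz":24.5,"wx":0,"wy":0,"wz":0}]'
python3 - <<'E'
from h import *
p=env.camera("side");save(p,"s2")
E
```

```text
t: 8.2
ee_pos: [0.4656, 0.0094, 0.0473]
eef_rot: [-2.112, 2.325, -0.001]
ft_force: [0.1, 1.0, -4.1]
opening: 0.742
t: 9.45
ee_pos: [0.4656, 0.0094, 0.0228]
eef_rot: [-2.113, 2.324, -0.0]
ft_force: [-0.1, -1.4, -0.3]
opening: 0.74
```

View pics/s2.png

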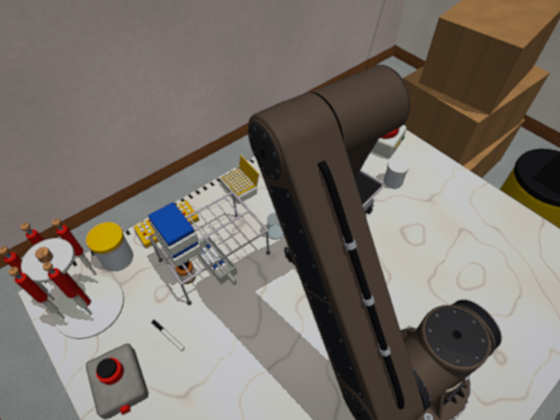

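The arm hides the rack in this view, but the wrist force has dropped to about zero, so the rack is resting on the bench. I'll open and rise.

```bash
python3 -m handwheel '[{"dx":0,"dy":0,"dz":0,"wx":0,"wy":0,"wz":0},{"dx":0,"dy":0,"dz":0,"wx":0,"wy":0,"wz":0},{"dx":0,"dy":0,"dz":0,"wx":0,"wy":0,"wz":0},{"dx":0,"dy":0,"dz":0,"wx":0,"wy":0,"wz":0},{"dx":0,"dy":0,"dz":-10,"wx":0,"wy":0,"wz":0},{"dx":0,"dy":0,"dz":-30,"wx":0,"wy":0,"wz":0},{"dx":0,"dy":0,"dz":-60,"wx":0,"wy":0,"wz":0},{"dx":0,"dy":0,"dz":-95,"wx":0,"wy":0,"wz":0},{"dx":0,"dy":0,"dz":-125,"wx":0,"wy":0,"wz":0},{"dx":0,"dy":0,"dz":-150,"wx":0,"wy":0,"wz":0}]' 1
python3 - <<'E'
from h import *
P,R,s=pose();print(P,s["joint_pos"],s["t"])
p=env.camera("wrist");save(p,"w2");X=cloud(p)
m=(X[...,0]>.36)&(X[...,0]<.56)&(X[...,1]>-.1)&(X[...,1]<.1)&(X[...,2]>.035)&(X[...,2]<.07)
pt=X[m];print(len(pt),cv2.minAreaRect(pt[:,:2].astype(np.float32)*1000),np.percentile(pt[:,2],[5,50,95]))
E
```

```text
t: 10.75
ee_pos: [0.4654, 0.0095, 0.1747]
eef_rot: [-2.113, 2.324, -0.002]
ft_force: [-0.5, 0.5, -0.1]
opening: 1.002
[0.4654 0.0095 0.1747] [-0.1216  0.3565  2.0135 -0.0001  0.7702  1.5441] 10.75
10418 ((465.7635803222656, 9.035167694091797), (64.1186752319336, 106.67374420166016), 84.33252716064453) [0.0485 0.0507 0.0601]
```

View pics/w2.png

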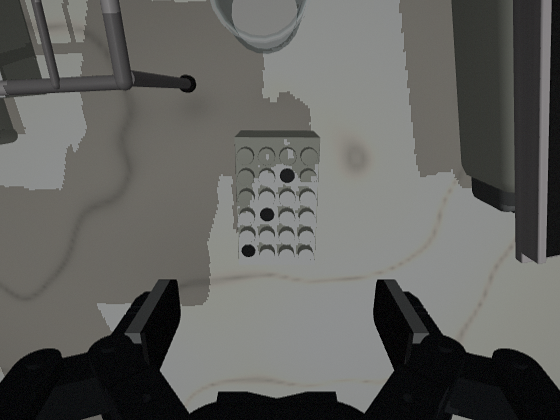

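The rack stands upright at (0.466, 0.009), about 200 mm to the side of the tray's way out. It shows at pixels (235–320, 130–260). Next I work out the tilted approach to the tab.

Run:
```python
from h import *
P,R,s=pose()
p=env.camera("wrist");c=-np.array(p["R"]).T@p["t"];print("cam in tool mm",R.inv().apply(c-P)*1000)
p=env.camera("top");save(p,"t3")
for q in["tray_tab","tray_center","tray_end"]:
    print(q,[(round(x["conf"],2),w(p,x["location"])) for x in env.landmark_of(p,q)[:2]])
yaw=np.deg2rad(-1.);th=np.deg2rad(40)
u=np.array([np.cos(yaw),np.sin(yaw),0])
z=np.sin(th)*u-np.cos(th)*np.array([0,0,1]);x=np.array([u[1],-u[0],0]);y=np.cross(z,x)
Rt=Rn.from_matrix(np.stack([x,y,z],1));print("rotvec",np.rad2deg((R.inv()*Rt).as_rotvec()))
G=np.array([.542,.228,.030])
for nm,T in(("mid",np.array([.43,.228,.15])),("pre",G-.069*z),("fin",G+.011*z)):
    print(nm,T,R.inv().apply(T-P)*1000)
```

```text
cam in tool mm [   0.5572  -85.0291 -134.1053]
tray_tab [(0.64, array([0.5491, 0.2295, 0.0298]))]
tray_center [(0.87, array([0.6424, 0.2302, 0.0192]))]
tray_end [(0.87, array([0.7162, 0.2318, 0.0248]))]
rotvec [39.7065 -1.5684 -4.2406]
mid [0.43  0.228 0.15 ] [-214.1835   57.01     26.7867]
pre [0.4977 0.2288 0.0829] [-221.3724   -9.9457   94.2489]
fin [0.5491 0.2279 0.0216] [-225.3588  -60.9215  155.776 ]
```

```bash
python3 -m handwheel '[{"dx":-25,"dy":6,"dz":2,"wx":4,"wy":0,"wz":0},{"dx":-65,"dy":18,"dz":6,"wx":9,"wy":0,"wz":-1},{"dx":-110,"dy":30,"dz":12,"wx":15,"wy":0,"wz":-1.5},{"dx":-155,"dy":42,"dz":18,"wx":21,"wy":-1,"wz":-2},{"dx":-195,"dy":52,"dz":24,"wx":28,"wy":-1,"wz":-3},{"dx":-214,"dy":57,"dz":28,"wx":34,"wy":-1.5,"wz":-3.6},{"dx":-215,"dy":55,"dz":30,"wx":39.7,"wy":-1.6,"wz":-4.2},{"dx":-217,"dy":38,"dz":48,"wx":39.7,"wy":-1.6,"wz":-4.2},{"dx":-219,"dy":20,"dz":65,"wx":39.7,"wy":-1.6,"wz":-4.2},{"dx":-219,"dy":20,"dz":65,"wx":39.7,"wy":-1.6,"wz":-4.2}]' 1
python3 - <<'E'
from h import *
P,R,s=pose();print(P,R.as_matrix(),s["joint_pos"],s["t"])
p=env.camera("wrist");save(p,"w3")
r=env.landmark_of(p,"tray_tab");print([(round(x["conf"],2),w(p,x["location"])) for x in r[:2]])
for r in env.silhouettes(p,"tray_tab")[:1]:
  X=cloud(p);m=np.array(r["pixels"])&(p["depth"]>0);pt=X[m]
  t=pt[(pt[:,2]>.033)&(pt[:,2]<.05)];
  for a,b in((.525,.54),(.54,.555),(.555,.5635)):
    q=t[(t[:,0]>a)&(t[:,0]<b)];print(a,len(q),q.min(0) if len(q) else 0,q.max(0) if len(q) else 0)
E
```

```text
t: 12.3
ee_pos: [0.4899, 0.0875, 0.2235]
eef_rot: [-1.932, 1.795, -0.66]
ft_force: [-0.8, -0.2, -0.3]
opening: 1.001
[0.4899 0.0875 0.2235] [[ 0.0537 -0.7974  0.6011]
 [-0.9968 -0.0782 -0.0146]
 [ 0.0587 -0.5984 -0.799 ]] [ 0.0733  0.2157  2.2557 -1.1346  0.0647  2.6849] 12.3
[]
0.525 130 [0.5315 0.2212 0.0334] [0.5399 0.2344 0.0435]
0.54 191 [0.5401 0.222  0.0335] [0.5547 0.2338 0.0432]
0.555 103 [0.5551 0.2227 0.0334] [0.5635 0.2325 0.0437]
```

View pics/w3.png

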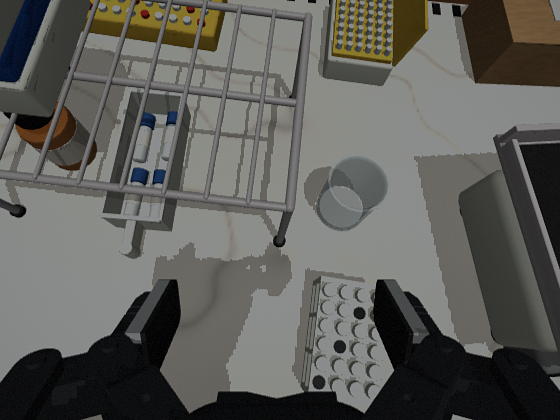

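The tool did not reach the pose: joints 4, 5 and 6 are at their limits because the tilt passed near the wrist singularity, still well clear of the shelf. The wrist view shows the tab at about (130, 240). I'll fit the kinematics so I can choose a valid wrist branch.

```bash
cat > kin.py <<'E'
from h import *
from scipy.optimize import least_squares
rz=lambda a:Rn.from_euler('z',a);ry=lambda a:Rn.from_euler('y',a)
def fk(q,par,sg=(1,1)):
    a1,h,l1,l2,d,L=par
    A=rz(q[0]);B=A*ry(q[1]);C=B*ry(q[2])
    wr=A.apply([a1,0,h])+B.apply([0,0,l1])+C.apply([d,0,l2])
    D=C*rz(sg[0]*q[3])*ry(q[4])
    F=D*rz(sg[1]*q[5])
    return wr+D.apply([0,0,L]),F
D=[([-1.2216,.4909,1.5589,0,1.0917,-.1056],[.2746,-.5615,.2393],None),
([-0.2365,0.2657,1.9328,-0.0001,0.9425,1.4313],[0.4641,-0.0441,0.2394],None),
([0.3158,0.4246,1.9453,-0.0002,0.7715,1.9822],[0.4525,0.2171,0.1596],None),
([-0.1216,0.3565,2.0135,-0.0001,0.7702,1.5441],[0.4654,0.0095,0.1747],None),
([ 0.0733,0.2157,2.2557,-1.1346,0.0647,2.6849],[0.4899,0.0875,0.2235],None)]
def fit(s4):
    f=lambda p:np.concatenate([fk(q,p,(s4,1))[0]-x for q,x,_ in D]+[(p[:2]-[0,.3])*1e-4])
    return least_squares(f,[0,.3,.4,.4,0,.2])
E
python3 - <<'E'
from kin import *
for s in(1,-1):
    o=fit(s);print(s,o.x,o.cost, np.abs(o.fun).max())
    print(fk(D[3][0],o.x,(s,1))[1].as_matrix(),fk(D[4][0],o.x,(s,1))[1].as_matrix())
E
```

```text
1 [0.023  0.1844 0.5623 0.3933 0.0411 0.2241] 0.010808114654797089 0.06583605433547089
[[ 0.0947  0.9955  0.0014]
 [ 0.9955 -0.0947 -0.0002]
 [-0.0001  0.0014 -1.    ]] [[-0.0538  0.7974  0.6011]
 [ 0.9968  0.0783 -0.0146]
 [-0.0587  0.5984 -0.799 ]]
-1 [-0.0131  0.2029  0.6011  0.4208  0.0442  0.2602] 0.009340545423970502 0.06514301235879477
[[ 0.0948  0.9955  0.0014]
 [ 0.9955 -0.0948 -0.0001]
 [ 0.      0.0014 -1.    ]] [[ 0.6899 -0.4159  0.5925]
 [-0.5765 -0.8107  0.1023]
 [ 0.4378 -0.4121 -0.799 ]]
```

```bash
python3 - <<'E'
s=open('kin.py').read()
s=s.replace("a1,h,l1,l2,d,L=par","a1,h,l1,l2,d,L,e=par").replace("[a1,0,h]","[a1,e,h]").replace("F=D*rz(sg[1]*q[5])","F=D*rz(sg[1]*q[5]+np.pi)").replace("0,.2])","0,.2,.06])")
s+='''
lo=np.array([-3.1,-.84,.05,-1.13,.06,-2.69]);hi=np.array([3.1,2.19,2.79,4.28,2.93,2.69])
PAR=fit(1).x
def ik(T,Rt,q0):
    def f(q):
        p,F=fk(q,PAR);return np.concatenate([(p-T)*5,(F.inv()*Rt).as_rotvec()])
    o=least_squares(f,np.clip(q0,lo+1e-3,hi-1e-3),bounds=(lo,hi));return o.x,np.abs(o.fun).max()
'''
open('kin.py','w').write(s)
E
python3 - <<'E'
from kin import *
o=fit(1);print(o.x,np.abs(o.fun).max(),fk(D[4][0],PAR)[1].as_matrix())
rng=np.random.default_rng(0)
def tool(yaw,th,flip,roll=0):
    yaw,th=np.deg2rad([yaw,th]);u=np.array([np.cos(yaw),np.sin(yaw),0])
    z=np.sin(th)*u-np.cos(th)*np.array([0,0,1]);x=np.array([u[1],-u[0],0])*(-1 if flip else 1)
    return Rn.from_matrix(np.stack([x,np.cross(z,x),z],1)),z
for th in(30,35,40,45):
  for flip in(0,1):
    for yaw in(-1,10):
     for G in([.542,.229,.03],[.49,.229,.06],[.45,.229,.03],[.41,.229,.03]):
      Rt,z=tool(yaw,th,flip);T=np.array(G)+.011*z
      best=None
      for _ in range(10):
        q,e=ik(T,Rt,rng.uniform(lo,hi)*[.2,.5,.9,1,.6,1])
        if best is None or e<best[1]:best=(q,e)
        if e<1e-4:break
      print(th,flip,yaw,G,best[0],round(best[1],4))
E
```

```text
[-0.0001  0.1963  0.5871  0.4109  0.0431  0.2472  0.0659] 6.139920598011162e-05 [[ 0.0538 -0.7974  0.6011]
 [-0.9968 -0.0783 -0.0146]
 [ 0.0587 -0.5984 -0.799 ]]
30 0 -1 [0.542, 0.229, 0.03] [ 0.3621  0.7203  2.0946  3.9941  0.2486 -2.0751] 0.0
30 0 -1 [0.49, 0.229, 0.06] [ 0.4049  0.635   2.1958  4.0217  0.2691 -2.0617] 0.0
30 0 -1 [0.45, 0.229, 0.03] [ 0.4445  0.6954  2.2862  3.7742  0.3864 -1.7603] 0.0
30 0 -1 [0.41, 0.229, 0.03] [ 0.4916  0.694   2.365   3.732   0.4531 -1.6628] 0.0
30 0 10 [0.542, 0.229, 0.03] [ 0.316   0.7164  2.1162  3.4681  0.2216 -1.7672] 0.0
30 0 10 [0.49, 0.229, 0.06] [ 0.3543  0.6305  2.2198  3.5237  0.2422 -1.7866] 0.0
30 0 10 [0.45, 0.229, 0.03] [ 0.3902  0.6942  2.313   3.4246  0.3933 -1.6457] 0.0
30 0 10 [0.41, 0.229, 0.03] [ 0.4334  0.6952  2.395   3.4257  0.4741 -1.5996] 0.0
30 1 -1 [0.542, 0.229, 0.03] [0.3621 0.7203 2.0946 3.9941 0.2486 1.0665] 0.0
30 1 -1 [0.49, 0.229, 0.06] [0.4049 0.635  2.1958 4.0217 0.2691 1.0799] 0.0
30 1 -1 [0.45, 0.229, 0.03] [0.4445 0.6954 2.2862 3.7742 0.3864 1.3813] 0.0
30 1 -1 [0.41, 0.229, 0.03] [0.4916 0.694  2.365  3
[... 3433 characters left out ...]
406] 0.0
45 0 10 [0.41, 0.229, 0.03] [ 0.474   0.8339  2.5106  3.3954  0.9807 -1.4992] 0.0
45 1 -1 [0.542, 0.229, 0.03] [0.4039 0.7895 2.2012 3.6398 0.65   1.469 ] 0.0
45 1 -1 [0.49, 0.229, 0.06] [0.4562 0.7137 2.3044 3.6822 0.6774 1.4811] 0.0
45 1 -1 [0.45, 0.229, 0.03] [0.5054 0.7992 2.3858 3.644  0.8232 1.6003] 0.0
45 1 -1 [0.41, 0.229, 0.03] [0.5646 0.8166 2.4611 3.6602 0.9016 1.6661] 0.0
45 1 10 [0.542, 0.229, 0.03] [0.3323 0.7885 2.2348 3.3218 0.6688 1.5409] 0.0
45 1 10 [0.49, 0.229, 0.06] [0.3776 0.7137 2.3427 3.3642 0.7022 1.5442] 0.0
45 1 10 [0.45, 0.229, 0.03] [0.4209 0.808  2.4291 3.3676 0.8782 1.601 ] 0.0
45 1 10 [0.41, 0.229, 0.03] [0.474  0.8339 2.5106 3.3954 0.9807 1.6424] 0.0
```

The fit is good to 0.06 mm. The forward tilt needs the other wrist branch, with q4 ≈ 3.7, so I plan a joint-space sweep there and turn it into poses for the rows.

```bash
cat > plan1.py <<'E'
from kin import *
def tool(yaw,th,flip=0):
    yaw,th=np.deg2rad([yaw,th]);u=np.array([np.cos(yaw),np.sin(yaw),0])
    z=np.sin(th)*u-np.cos(th)*np.array([0,0,1]);x=np.array([u[1],-u[0],0])*(-1 if flip else 1)
    return Rn.from_matrix(np.stack([x,np.cross(z,x),z],1)),z
def rows(Ts,P0,R0):
    for T,R in Ts:
        d=R0.inv().apply(T-P0)*1000;r=np.rad2deg((R0.inv()*R).as_rotvec())
        print('{"dx":%.0f,"dy":%.0f,"dz":%.0f,"wx":%.1f,"wy":%.1f,"wz":%.1f},'%(*d,*r),end='')
    print()
E
python3 - <<'E'
from plan1 import *
P,R,s=pose();q0=np.array(s["joint_pos"])
Rt,z=tool(-1,40);G=np.array([.542,.229,.030])
qe,e=ik(G-.09*z,Rt,[.42,.66,2.26,3.7,.52,-1.74]);print(qe,e)
N=20
def q56(t):
    b=q0+(qe-q0)*t
    b[4]=q0[4]+(.42-q0[4])*min(1,t/.35) if t<.35 else .42+(qe[4]-.42)*(t-.35)/.65
    b[5]=q0[5]+(qe[5]-q0[5])*t
    return b
Ts=[];qq=[]
for k in range(1,N+1):
    q=q56(k/N);p,F=fk(q,PAR);Ts.append((p,F));qq.append(q)
    tip=p+.008*F.apply([0,0,1]);cam=p+F.apply([0,-.085,-.134]);print(k,q,p,F.apply([0,0,1]),cam)
rows(Ts[:10],P,R)
E
```

```text
[ 0.4557  0.5615  2.2759  3.8883  0.4458 -1.8928] 6.206146707654625e-14
1 [ 0.0931  0.2326  2.2579 -0.8833  0.1158  2.4558] [0.4783 0.0887 0.2084] [ 0.5497 -0.0383 -0.8345] [0.4755 0.1    0.3666]
2 [ 0.1122  0.2499  2.2588 -0.6322  0.1665  2.227 ] [0.4633 0.0942 0.1923] [ 0.4835 -0.044  -0.8743] [0.4729 0.1058 0.3502]
3 [ 0.1313  0.2672  2.2598 -0.381   0.2172  1.9981] [0.4455 0.1053 0.1763] [ 0.4067 -0.0271 -0.9131] [0.4686 0.1145 0.333 ]
4 [ 0.1504  0.2845  2.2607 -0.1299  0.2679  1.7692] [0.4265 0.1227 0.162 ] [ 0.3259  0.0147 -0.9453] [0.463  0.1266 0.3164]
5 [0.1695 0.3018 2.2617 0.1213 0.3186 1.5403] [0.408  0.1462 0.1506] [ 0.2484  0.0809 -0.9653] [0.4566 0.142  0.3016]
6 [0.1885 0.3191 2.2626 0.3724 0.3693 1.3114] [0.392  0.1749 0.1432] [ 0.182   0.1684 -0.9688] [0.4505 0.1605 0.29  ]
7 [0.2076 0.3365 2.2636 0.6235 0.42   1.0826] [0.3803 0.2076 0.1406] [ 0.1339  0.2715 -0.9531] [0.4455 0.1809 0.2828]
8 [0.2267 0.3538 2.2645 0.8747 0.422  0.8537] [0.3846 0.2361 0.1418] [ 0.1519  0.3576 -0.9214] [0.4469 0.1979 0.2827]
9 [0.2458 0.3711 2.2655 1.1258 0.424  0.6248] [0.3929 0.2611
[... 1293 characters left out ...]
8]
20 [ 0.4557  0.5615  2.2759  3.8883  0.4458 -1.8928] [0.4842 0.23   0.0989] [ 0.6427 -0.0112 -0.766 ] [0.4631 0.2304 0.2562]
{"dx":-2,"dy":18,"dz":5,"wx":-3.6,"wy":1.1,"wz":0.2},{"dx":-10,"dy":39,"dz":9,"wx":-8.1,"wy":1.1,"wz":0.4},{"dx":-23,"dy":61,"dz":11,"wx":-12.9,"wy":-0.2,"wz":0.5},{"dx":-42,"dy":84,"dz":11,"wx":-17.7,"wy":-3.0,"wz":0.6},{"dx":-67,"dy":104,"dz":9,"wx":-22.0,"wy":-7.2,"wz":0.7},{"dx":-97,"dy":118,"dz":4,"wx":-25.2,"wy":-12.6,"wz":1.0},{"dx":-130,"dy":127,"dz":-1,"wx":-27.0,"wy":-19.0,"wz":1.5},{"dx":-158,"dy":120,"dz":0,"wx":-25.0,"wy":-24.0,"wz":2.4},{"dx":-183,"dy":110,"dz":3,"wx":-21.9,"wy":-28.1,"wz":3.3},{"dx":-202,"dy":97,"dz":6,"wx":-18.1,"wy":-31.2,"wz":4.3},
```

I need to know whether the "commanded" pose is the pose actually reached. I'll test that with the first few harmless waypoints.

```bash
python3 -m handwheel '[{"dx":-2,"dy":18,"dz":5,"wx":-3.6,"wy":1.1,"wz":0.2},{"dx":-10,"dy":39,"dz":9,"wx":-8.1,"wy":1.1,"wz":0.4},{"dx":-23,"dy":61,"dz":11,"wx":-12.9,"wy":-0.2,"wz":0.5},{"dx":-42,"dy":84,"dz":11,"wx":-17.7,"wy":-3.0,"wz":0.6},{"dx":-67,"dy":104,"dz":9,"wx":-22.0,"wy":-7.2,"wz":0.7},{"dx":-67,"dy":104,"dz":9,"wx":-22.0,"wy":-7.2,"wz":0.7},{"dx":-67,"dy":104,"dz":9,"wx":-22.0,"wy":-7.2,"wz":0.7},{"dx":-67,"dy":104,"dz":9,"wx":-22.0,"wy":-7.2,"wz":0.7},{"dx":-67,"dy":104,"dz":9,"wx":-22.0,"wy":-7.2,"wz":0.7},{"dx":-67,"dy":104,"dz":9,"wx":-22.0,"wy":-7.2,"wz":0.7}]' 1
cat > p2.py <<'E'
from plan1 import *
P,R,s=pose();q0=np.array(s["joint_pos"]);print(P,q0,s["t"])
Rt,z=tool(-1,40);G=np.array([.542,.229,.030])
qe,e=ik(G-.09*z,Rt,[.42,.66,2.26,3.7,.52,-1.74])
N=15;Ts=[]
for k in range(1,N+1):
    t=k/N
    b=q0+(qe-q0)*t
    b[4]=q0[4]+(.42-q0[4])*min(1,t/.2) if t<.2 else .42+(qe[4]-.42)*(t-.2)/.8
    Ts.append(fk(b,PAR));print(k,b,Ts[-1][0])
rows(Ts[:10],P,R);
print(1);rows(Ts[10:],*Ts[9])
E
python3 p2.py
```

```text
t: 13.7
ee_pos: [0.4079, 0.1457, 0.1508]
eef_rot: [-2.143, 1.961, -0.192]
ft_force: [0.3, 0.3, 0.3]
opening: 1.0
[0.4079 0.1457 0.1508] [0.1682 0.3009 2.2628 0.1224 0.3171 1.5392] 13.7
1 [0.1874 0.3183 2.2636 0.3734 0.3514 1.3104] [0.396  0.1737 0.1441]
2 [0.2066 0.3356 2.2645 0.6245 0.3857 1.0816] [0.3879 0.2042 0.1412]
3 [0.2257 0.353  2.2654 0.8756 0.42   0.8528] [0.3848 0.2354 0.142 ]
4 [0.2449 0.3704 2.2663 1.1266 0.4222 0.624 ] [0.3931 0.2604 0.1447]
5 [0.264  0.3878 2.2671 1.3777 0.4243 0.3952] [0.4048 0.2812 0.1482]
6 [0.2832 0.4051 2.268  1.6288 0.4265 0.1664] [0.4191 0.2969 0.1517]
7 [ 0.3024  0.4225  2.2689  1.8798  0.4286 -0.0624] [0.4349 0.3072 0.1542]
8 [ 0.3215  0.4399  2.2698  2.1309  0.4308 -0.2912] [0.4512 0.3119 0.1553]
9 [ 0.3407  0.4573  2.2706  2.3819  0.4329 -0.52  ] [0.4668 0.3112 0.1543]
10 [ 0.3599  0.4746  2.2715  2.633   0.4351 -0.7488] [0.4804 0.3053 0.1509]
11 [ 0.379   0.492   2.2724  2.8841  0.4372 -0.9776] [0.4908 0.2951 0.145 ]
12 [ 0.3982  0.5094  2.2733  3.1351  0.4394 -1.2064] [0.4971 0.2813 0.1365]
13 [ 0.4173  0.5268  2.2741  3.3862  0.4415 -1.4
[... 334 characters left out ...]
-16.6,"wz":-1.4},{"dx":-115,"dy":7,"dz":11,"wx":-0.4,"wy":-20.9,"wz":-1.4},{"dx":-135,"dy":-7,"dz":13,"wx":3.3,"wy":-24.0,"wz":-1.3},{"dx":-149,"dy":-23,"dz":14,"wx":7.6,"wy":-26.0,"wz":-0.9},{"dx":-158,"dy":-39,"dz":17,"wx":12.1,"wy":-26.7,"wz":-0.4},{"dx":-161,"dy":-56,"dz":20,"wx":16.6,"wy":-26.0,"wz":0.3},{"dx":-159,"dy":-70,"dz":25,"wx":20.8,"wy":-24.0,"wz":1.1},{"dx":-152,"dy":-82,"dz":31,"wx":24.3,"wy":-20.7,"wz":1.8},
1
{"dx":14,"dy":-5,"dz":6,"wx":2.7,"wy":4.2,"wz":-0.7},{"dx":31,"dy":-6,"dz":9,"wx":4.3,"wy":9.2,"wz":-1.4},{"dx":50,"dy":-2,"dz":10,"wx":4.7,"wy":14.8,"wz":-2.1},{"dx":69,"dy":8,"dz":9,"wx":3.8,"wy":20.6,"wz":-2.8},{"dx":88,"dy":24,"dz":6,"wx":1.6,"wy":26.4,"wz":-3.4},
```

It follows the plan exactly, so I'll continue.

```bash
python3 -m handwheel '[{"dx":-29,"dy":11,"dz":6,"wx":-2.4,"wy":-5.1,"wz":-0.5},{"dx":-59,"dy":17,"dz":9,"wx":-3.5,"wy":-10.8,"wz":-1.0},{"dx":-91,"dy":18,"dz":10,"wx":-3.3,"wy":-16.6,"wz":-1.4},{"dx":-115,"dy":7,"dz":11,"wx":-0.4,"wy":-20.9,"wz":-1.4},{"dx":-135,"dy":-7,"dz":13,"wx":3.3,"wy":-24.0,"wz":-1.3},{"dx":-149,"dy":-23,"dz":14,"wx":7.6,"wy":-26.0,"wz":-0.9},{"dx":-158,"dy":-39,"dz":17,"wx":12.1,"wy":-26.7,"wz":-0.4},{"dx":-161,"dy":-56,"dz":20,"wx":16.6,"wy":-26.0,"wz":0.3},{"dx":-159,"dy":-70,"dz":25,"wx":20.8,"wy":-24.0,"wz":1.1},{"dx":-152,"dy":-82,"dz":31,"wx":24.3,"wy":-20.7,"wz":1.8}]' 1
python3 - <<'E'
from plan1 import *
P,R,s=pose();q0=np.array(s["joint_pos"]);print(P,q0,s["t"])
Rt,z=tool(-1,40);G=np.array([.542,.229,.030])
qe,e=ik(G-.09*z,Rt,[.42,.66,2.26,3.7,.52,-1.74])
Ts=[fk(q0+(qe-q0)*k/6,PAR) for k in range(1,7)]
rows(Ts,P,R)
E
```

```text
t: 14.95
ee_pos: [0.4804, 0.3055, 0.1505]
eef_rot: [-1.733, 1.582, -0.183]
ft_force: [-0.9, 0.2, 0.7]
opening: 0.998
[0.4804 0.3055 0.1505] [ 0.3616  0.4758  2.2717  2.6427  0.4356 -0.7572] 14.95
{"dx":11,"dy":-5,"dz":5,"wx":2.3,"wy":3.4,"wz":-0.5},{"dx":25,"dy":-6,"dz":8,"wx":3.8,"wy":7.5,"wz":-1.1},{"dx":40,"dy":-4,"dz":10,"wx":4.6,"wy":11.9,"wz":-1.7},{"dx":56,"dy":1,"dz":10,"wx":4.5,"wy":16.6,"wz":-2.4},{"dx":73,"dy":11,"dz":8,"wx":3.5,"wy":21.5,"wz":-2.9},{"dx":88,"dy":24,"dz":5,"wx":1.6,"wy":26.3,"wz":-3.4},
```

```bash
python3 -m handwheel '[{"dx":11,"dy":-5,"dz":5,"wx":2.3,"wy":3.4,"wz":-0.5},{"dx":25,"dy":-6,"dz":8,"wx":3.8,"wy":7.5,"wz":-1.1},{"dx":40,"dy":-4,"dz":10,"wx":4.6,"wy":11.9,"wz":-1.7},{"dx":56,"dy":1,"dz":10,"wx":4.5,"wy":16.6,"wz":-2.4},{"dx":73,"dy":11,"dz":8,"wx":3.5,"wy":21.5,"wz":-2.9},{"dx":88,"dy":24,"dz":5,"wx":1.6,"wy":26.3,"wz":-3.4},{"dx":88,"dy":24,"dz":5,"wx":1.6,"wy":26.3,"wz":-3.4},{"dx":88,"dy":24,"dz":5,"wx":1.6,"wy":26.3,"wz":-3.4},{"dx":88,"dy":24,"dz":5,"wx":1.6,"wy":26.3,"wz":-3.4},{"dx":88,"dy":24,"dz":5,"wx":1.6,"wy":26.3,"wz":-3.4}]' 1
python3 - <<'E'
from plan1 import *
P,R,s=pose();q0=np.array(s["joint_pos"]);print(P,q0,s["t"],R.as_matrix())
p=env.camera("wrist");save(p,"w4")
print([(round(x["conf"],2),w(p,x["location"])) for x in env.landmark_of(p,"tray_tab")[:2]])
X=cloud(p)
t=X[(X[...,2]>.03)&(X[...,2]<.05)&(X[...,0]>.5)&(X[...,0]<.58)&(X[...,1]>.18)&(X[...,1]<.28)]
for a in np.arange(.51,.58,.007):
    q=t[(t[:,0]>a)&(t[:,0]<a+.007)];print(round(a,3),len(q),(q.min(0),q.max(0)) if len(q) else 0)
Rt,z=tool(-1,40);G=np.array([.542,.229,.030]);rows([(G-.06*z,Rt),(G+.011*z,Rt)],P,R)
E
```

```text
t: 16.2
ee_pos: [0.4835, 0.2305, 0.0993]
eef_rot: [-1.802, 1.834, -0.665]
ft_force: [-0.0, 0.3, -0.5]
opening: 1.003
[0.4835 0.2305 0.0993] [ 0.4564  0.5604  2.2768  3.8849  0.445  -1.8887] 16.2 [[-0.0165 -0.766   0.6426]
 [-0.9999  0.014  -0.0091]
 [-0.002  -0.6427 -0.7661]]
[(0.88, array([0.5475, 0.2245, 0.0276]))]
0.51 0 0
0.517 0 0
0.524 2 (array([0.5309, 0.2277, 0.0377]), array([0.531 , 0.2284, 0.0398]))
0.531 240 (array([0.5313, 0.2215, 0.03  ]), array([0.538 , 0.2345, 0.0431]))
0.538 166 (array([0.538 , 0.2214, 0.0325]), array([0.545 , 0.235 , 0.0428]))
0.545 142 (array([0.545 , 0.2233, 0.039 ]), array([0.5519, 0.2329, 0.0427]))
0.552 139 (array([0.5521, 0.2231, 0.039 ]), array([0.559 , 0.2328, 0.0429]))
0.559 221 (array([0.5591, 0.1991, 0.0387]), array([0.566 , 0.2539, 0.0455]))
0.566 1006 (array([0.566 , 0.1966, 0.03  ]), array([0.5729, 0.2588, 0.0464]))
0.573 111 (array([0.5731, 0.1968, 0.0312]), array([0.58  , 0.2583, 0.0459]))
{"dx":1,"dy":-0,"dz":31,"wx":0.0,"wy":0.1,"wz":-0.0},{"dx":1,"dy":-0,"dz":102,"wx":0.0,"wy":0.1,"wz":-0.0},
```

View pics/w4.png

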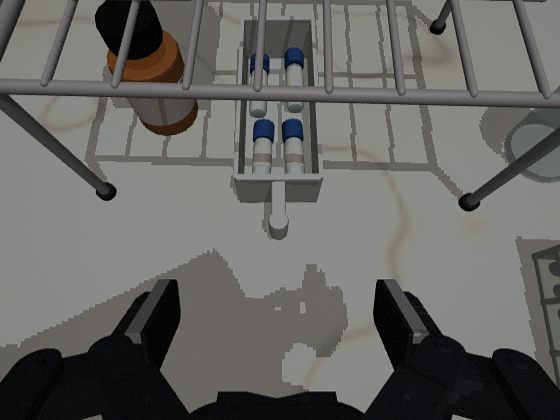

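The tab sits centred between the fingers at about (279, 215), with its end at x = 0.531 and y = 0.228. All four tubes are visible in the tray. I'll go in and close.

```bash
python3 -m handwheel '[{"dx":1,"dy":0,"dz":10,"wx":0,"wy":0,"wz":0},{"dx":2,"dy":0,"dz":25,"wx":0,"wy":0,"wz":0},{"dx":2,"dy":0,"dz":42,"wx":0,"wy":0,"wz":0},{"dx":2,"dy":0,"dz":58,"wx":0,"wy":0,"wz":0},{"dx":2,"dy":0,"dz":72,"wx":0,"wy":0,"wz":0},{"dx":2,"dy":0,"dz":84,"wx":0,"wy":0,"wz":0},{"dx":2,"dy":0,"dz":94,"wx":0,"wy":0,"wz":0},{"dx":2,"dy":0,"dz":100,"wx":0,"wy":0,"wz":0},{"dx":2,"dy":0,"dz":101,"wx":0,"wy":0,"wz":0},{"dx":2,"dy":0,"dz":101,"wx":0,"wy":0,"wz":0}]' 1 && python3 -m handwheel '[{"dx":0,"dy":0,"dz":0,"wx":0,"wy":0,"wz":0},{"dx":0,"dy":0,"dz":0,"wx":0,"wy":0,"wz":0},{"dx":0,"dy":0,"dz":0,"wx":0,"wy":0,"wz":0},{"dx":0,"dy":0,"dz":0,"wx":0,"wy":0,"wz":0},{"dx":0,"dy":0,"dz":0,"wx":0,"wy":0,"wz":0},{"dx":0,"dy":0,"dz":0,"wx":0,"wy":0,"wz":0},{"dx":0,"dy":0,"dz":0,"wx":0,"wy":0,"wz":0},{"dx":0,"dy":0,"dz":0,"wx":0,"wy":0,"wz":0},{"dx":0,"dy":0,"dz":0,"wx":0,"wy":0,"wz":0},{"dx":0,"dy":0,"dz":0,"wx":0,"wy":0,"wz":0}]' -1 30;  python3 - <<'E'
from plan1 import *
P,R,s=pose();q0=np.array(s["joint_pos"]);print(P,q0,s["t"])
p=env.camera("wrist");save(p,"w5")
for d in(.05,.1,.12,.14,.16):
    print(d,ik(P+[-d,0,0],R,q0))
d=R.inv().apply([-1,0,0]);print(d)
E
```

```text
t: 17.55
ee_pos: [0.548, 0.2275, 0.0218]
eef_rot: [-1.803, 1.834, -0.665]
ft_force: [-0.3, -0.0, 0.0]
opening: 0.996
t: 18.8
ee_pos: [0.5482, 0.2275, 0.0217]
eef_rot: [-1.803, 1.834, -0.666]
ft_force: [-1.1, 0.2, 3.7]
opening: 0.109
[0.5482 0.2275 0.0217] [ 0.3871  0.7596  2.1726  3.6819  0.5106 -1.7357] 18.8
0.05 (array([ 0.434 ,  0.7538,  2.2765,  3.6588,  0.5991, -1.6541]), np.float64(2.3869795029440866e-15))
0.1 (array([ 0.4922,  0.7587,  2.3759,  3.6528,  0.6915, -1.5739]), np.float64(1.1102230246251565e-15))
0.12 (array([ 0.5194,  0.764 ,  2.4144,  3.6547,  0.7295, -1.5405]), np.float64(7.30526750203353e-13))
0.14 (array([ 0.5493,  0.7714,  2.452 ,  3.659 ,  0.7678, -1.5056]), np.float64(2.1937021643658738e-10))
0.16 (array([ 0.5823,  0.7811,  2.4888,  3.6657,  0.8064, -1.4687]), np.float64(1.1102230246251565e-15))
[ 0.0167  0.7662 -0.6423]
```

View pics/w5.png

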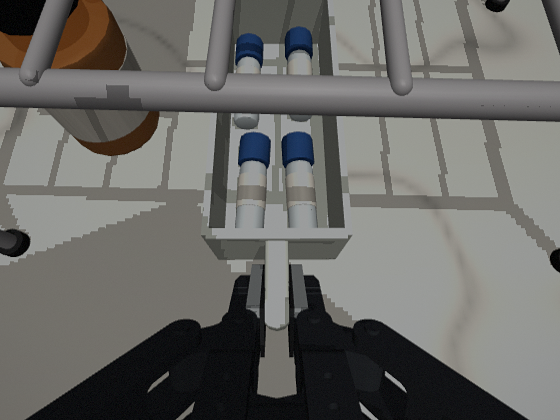

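The jaws hold the tab; it shows at (276, 245–325) between the pads. I'll draw the tray out 145 mm along -x.

```bash
python3 -m handwheel '[{"dx":0,"dy":4,"dz":-3.4,"wx":0,"wy":0,"wz":0},{"dx":0.3,"dy":13,"dz":-11,"wx":0,"wy":0,"wz":0},{"dx":0.5,"dy":25,"dz":-21,"wx":0,"wy":0,"wz":0},{"dx":0.8,"dy":38,"dz":-31.9,"wx":0,"wy":0,"wz":0},{"dx":1.1,"dy":52,"dz":-43.6,"wx":0,"wy":0,"wz":0},{"dx":1.5,"dy":67,"dz":-56.2,"wx":0,"wy":0,"wz":0},{"dx":1.8,"dy":82,"dz":-68.8,"wx":0,"wy":0,"wz":0},{"dx":2.1,"dy":96,"dz":-80.5,"wx":0,"wy":0,"wz":0},{"dx":2.3,"dy":106,"dz":-88.9,"wx":0,"wy":0,"wz":0},{"dx":2.4,"dy":111,"dz":-93,"wx":0,"wy":0,"wz":0}]'
python3 - <<'E'
from plan1 import *
P,R,s=pose();print(P,s["t"])
p=env.camera("wrist");save(p,"w6")
for q in["tray_tab","tray_center","tray_end"]:
    print(q,[(round(x["conf"],2),w(p,x["location"])) for x in env.landmark_of(p,q)[:2]])
E
```

```text
t: 20.1
ee_pos: [0.4027, 0.2277, 0.0217]
eef_rot: [-1.803, 1.834, -0.666]
ft_force: [1.8, -0.2, 2.3]
opening: 0.109
[0.4027 0.2277 0.0217] 20.1
tray_tab [(0.8, array([0.4042, 0.2233, 0.0285]))]
tray_center [(0.6, array([0.4971, 0.2263, 0.0225])), (0.56, array([0.4031, 0.2247, 0.0241]))]
tray_end [(0.88, array([0.5758, 0.2264, 0.0224]))]
```

View pics/w6.png

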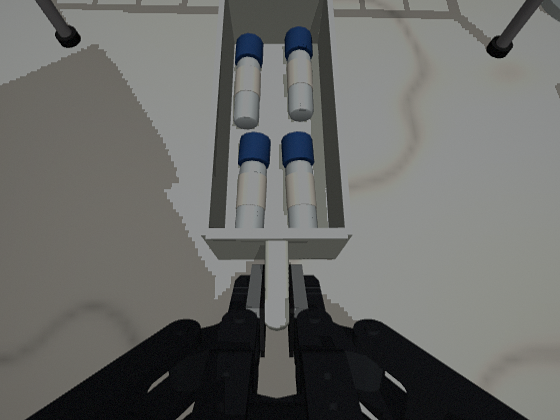

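The tray is fully out. Its centre is at about (0.496, 0.227) and the four tubes are seen inside it at x 235–315. I'll pull 30 mm more so the wrist camera clears the shelf edge, then check reach for the way back.

Run:
```python
from plan1 import *
P,R,s=pose();q0=np.array(s["joint_pos"])
d=R.inv().apply([-.03,0,0])*1000;print(d)
P2=P+[-.03,0,0];qa,e=ik(P2,R,q0);print(qa,e)
for h in(.05,.09,.12):
    q,e=ik(P2+[0,0,h],R,qa);print(h,q,e)
qb=q;Tb=fk(qb,PAR)
rows([(P2,R),Tb],P2,R)
Rt,z=tool(-.5,0);qe,e=ik(np.array([.466,.227,.15]),Rt,[.3,.4,1.95,0,.77,2]);print(qe,e)
N=17
for k in range(N+1):
    t=k/N;b=qb+(qe-qb)*t
    print(k,b,*fk(b,PAR)[0:1],fk(b,PAR)[0]+fk(b,PAR)[1].apply([0,-.085,-.134]))
```

```text
[  0.4759  23.0085 -19.2454]
[ 0.6096  0.7897  2.5163  3.6721  0.8346 -1.4396] 1.3877787807814457e-16
0.05 [ 0.6096  0.6235  2.5     3.7787  0.6819 -1.5859] 4.148847931872979e-11
0.09 [ 0.6096  0.4932  2.4732  3.9218  0.5622 -1.7614] 8.88178419700125e-16
0.12 [ 0.6096  0.4003  2.446   4.0798  0.4836 -1.9436] 1.382449710263245e-12
{"dx":0,"dy":0,"dz":0,"wx":0.0,"wy":0.0,"wz":0.0},{"dx":-0,"dy":-77,"dz":-92,"wx":0.0,"wy":-0.0,"wz":0.0},
[ 0.3258  0.4585  1.9155 -0.      0.7676  1.9054] 2.7755575615628914e-16
0 [ 0.6096  0.4003  2.446   4.0798  0.4836 -1.9436] [0.3726 0.2275 0.1417] [0.3519 0.2277 0.299 ]
1 [ 0.5929  0.4038  2.4148  3.8398  0.5003 -1.7171] [0.3998 0.257  0.156 ] [0.3684 0.2398 0.3106]
2 [ 0.5762  0.4072  2.3836  3.5998  0.517  -1.4907] [0.4212 0.2878 0.1706] [0.3835 0.2521 0.3205]
3 [ 0.5595  0.4106  2.3524  3.3598  0.5337 -1.2643] [0.4362 0.3188 0.1845] [0.3975 0.2646 0.3285]
4 [ 0.5428  0.414   2.3212  3.1198  0.5504 -1.0379] [0.4449 0.3486 0.1969] [0.4103 0.2772 0.3343]
5 [ 0.5262  0.4174  2.29    2.8798  0.5671 -0.8115] [0.4476 0.3759 0.2069] [0.4221 0.2898 0.3377]

[... 426 characters left out ...]
.3205] [0.4087 0.4314 0.2038] [0.4642 0.3352 0.3172]
11 [0.426  0.438  2.1027 1.4399 0.6674 0.5469] [0.401  0.4209 0.1933] [0.4707 0.3348 0.3069]
12 [0.4093 0.4414 2.0715 1.1999 0.6841 0.7733] [0.397  0.4027 0.1812] [0.4781 0.3292 0.2961]
13 [0.3926 0.4448 2.0403 0.9599 0.7008 0.9997] [0.398  0.3774 0.169 ] [0.4871 0.3178 0.286 ]
14 [0.3759 0.4482 2.0091 0.72   0.7175 1.2261] [0.4051 0.3459 0.1582] [0.4987 0.3009 0.2782]
15 [0.3592 0.4516 1.9779 0.48   0.7342 1.4525] [0.4187 0.3093 0.1504] [0.5132 0.2791 0.2743]
16 [0.3425 0.4551 1.9467 0.24   0.7509 1.679 ] [0.4392 0.2691 0.1472] [0.5308 0.2537 0.2758]
17 [0.3258 0.4585 1.9155 0.     0.7676 1.9054] [0.466 0.227 0.15 ] [0.551  0.2263 0.284 ]
```

```bash
python3 -m handwheel '[{"dx":0.1,"dy":3,"dz":-2.5,"wx":0,"wy":0,"wz":0},{"dx":0.2,"dy":8,"dz":-6.7,"wx":0,"wy":0,"wz":0},{"dx":0.3,"dy":15,"dz":-12.5,"wx":0,"wy":0,"wz":0},{"dx":0.4,"dy":20,"dz":-16.7,"wx":0,"wy":0,"wz":0},{"dx":0.5,"dy":23,"dz":-19.2,"wx":0,"wy":0,"wz":0},{"dx":0.5,"dy":23,"dz":-19.2,"wx":0,"wy":0,"wz":0},{"dx":0.5,"dy":23,"dz":-19.2,"wx":0,"wy":0,"wz":0},{"dx":0.5,"dy":23,"dz":-19.2,"wx":0,"wy":0,"wz":0},{"dx":0.5,"dy":23,"dz":-19.2,"wx":0,"wy":0,"wz":0},{"dx":0.5,"dy":23,"dz":-19.2,"wx":0,"wy":0,"wz":0}]' && python3 -m handwheel '[{"dx":0,"dy":0,"dz":0,"wx":0,"wy":0,"wz":0},{"dx":0,"dy":0,"dz":0,"wx":0,"wy":0,"wz":0},{"dx":0,"dy":0,"dz":0,"wx":0,"wy":0,"wz":0},{"dx":0,"dy":0,"dz":0,"wx":0,"wy":0,"wz":0},{"dx":0,"dy":0,"dz":0,"wx":0,"wy":0,"wz":0},{"dx":0,"dy":-6,"dz":-8,"wx":0,"wy":0,"wz":0},{"dx":0,"dy":-17,"dz":-20,"wx":0,"wy":0,"wz":0},{"dx":0,"dy":-35,"dz":-42,"wx":0,"wy":0,"wz":0},{"dx":0,"dy":-57,"dz":-68,"wx":0,"wy":0,"wz":0},{"dx":0,"dy":-77,"dz":-92,"wx":0,"wy":0,"wz":0}]' 1
cat > p3.py <<'E'
from plan1 import *
import sys
n=int(sys.argv[1])
P,R,s=pose();q0=np.array(s["joint_pos"]);print(P,q0,s["t"])
Rt,z=tool(-.5,0);qe,e=ik(np.array([.466,.227,.15]),Rt,[.3,.4,1.95,0,.77,2])
Ts=[fk(q0+(qe-q0)*k/n,PAR) for k in range(1,n+1)];rows(Ts[:10],P,R)
E
python3 p3.py 17
```

```text
t: 21.55
ee_pos: [0.3727, 0.2276, 0.0217]
eef_rot: [-1.804, 1.834, -0.665]
ft_force: [-3.6, 3.7, 8.8]
opening: 0.113
t: 22.8
ee_pos: [0.3728, 0.2275, 0.1433]
eef_rot: [-1.803, 1.833, -0.663]
ft_force: [-0.6, -0.5, -0.0]
opening: 1.002
[0.3728 0.2275 0.1433] [ 0.6086  0.396   2.4452  4.0827  0.4805 -1.9476] 22.8
{"dx":-30,"dy":-30,"dz":6,"wx":4.0,"wy":-6.0,"wz":2.1},{"dx":-61,"dy":-55,"dz":9,"wx":6.7,"wy":-12.7,"wz":4.0},{"dx":-92,"dy":-75,"dz":7,"wx":8.0,"wy":-19.7,"wz":5.6},{"dx":-122,"dy":-89,"dz":3,"wx":7.8,"wy":-26.8,"wz":6.9},{"dx":-149,"dy":-97,"dz":-3,"wx":6.0,"wy":-33.5,"wz":7.8},{"dx":-172,"dy":-100,"dz":-10,"wx":2.8,"wy":-39.5,"wz":8.1},{"dx":-191,"dy":-96,"dz":-16,"wx":-1.8,"wy":-44.4,"wz":7.9},{"dx":-202,"dy":-89,"dz":-22,"wx":-7.4,"wy":-47.8,"wz":7.3},{"dx":-207,"dy":-77,"dz":-25,"wx":-13.8,"wy":-49.5,"wz":6.2},{"dx":-204,"dy":-65,"dz":-25,"wx":-20.5,"wy":-49.2,"wz":4.8},
```

```bash
python3 -m handwheel '[{"dx":-30,"dy":-30,"dz":6,"wx":4.0,"wy":-6.0,"wz":2.1},{"dx":-61,"dy":-55,"dz":9,"wx":6.7,"wy":-12.7,"wz":4.0},{"dx":-92,"dy":-75,"dz":7,"wx":8.0,"wy":-19.7,"wz":5.6},{"dx":-122,"dy":-89,"dz":3,"wx":7.8,"wy":-26.8,"wz":6.9},{"dx":-149,"dy":-97,"dz":-3,"wx":6.0,"wy":-33.5,"wz":7.8},{"dx":-172,"dy":-100,"dz":-10,"wx":2.8,"wy":-39.5,"wz":8.1},{"dx":-191,"dy":-96,"dz":-16,"wx":-1.8,"wy":-44.4,"wz":7.9},{"dx":-202,"dy":-89,"dz":-22,"wx":-7.4,"wy":-47.8,"wz":7.3},{"dx":-207,"dy":-77,"dz":-25,"wx":-13.8,"wy":-49.5,"wz":6.2},{"dx":-204,"dy":-65,"dz":-25,"wx":-20.5,"wy":-49.2,"wz":4.8}]' 1; python3 p3.py 7
```

```text
t: 24.05
ee_pos: [0.41, 0.4303, 0.2032]
eef_rot: [-1.792, 1.445, 0.461]
ft_force: [-0.4, 0.7, -0.2]
opening: 0.997
[0.41   0.4303 0.2032] [0.441  0.435  2.1332 1.6779 0.6473 0.3184] 24.05
{"dx":12,"dy":11,"dz":-3,"wx":-6.2,"wy":2.4,"wz":1.7},{"dx":31,"dy":20,"dz":-9,"wx":-11.8,"wy":6.6,"wz":3.6},{"dx":56,"dy":25,"dz":-20,"wx":-16.3,"wy":12.6,"wz":5.5},{"dx":86,"dy":24,"dz":-36,"wx":-19.4,"wy":20.0,"wz":7.4},{"dx":119,"dy":16,"dz":-56,"wx":-20.7,"wy":28.6,"wz":9.1},{"dx":154,"dy":0,"dz":-80,"wx":-20.0,"wy":38.0,"wz":10.7},{"dx":187,"dy":-23,"dz":-108,"wx":-17.1,"wy":47.7,"wz":11.9},
```

```bash
python3 -m handwheel '[{"dx":12,"dy":11,"dz":-3,"wx":-6.2,"wy":2.4,"wz":1.7},{"dx":31,"dy":20,"dz":-9,"wx":-11.8,"wy":6.6,"wz":3.6},{"dx":56,"dy":25,"dz":-20,"wx":-16.3,"wy":12.6,"wz":5.5},{"dx":86,"dy":24,"dz":-36,"wx":-19.4,"wy":20.0,"wz":7.4},{"dx":119,"dy":16,"dz":-56,"wx":-20.7,"wy":28.6,"wz":9.1},{"dx":154,"dy":0,"dz":-80,"wx":-20.0,"wy":38.0,"wz":10.7},{"dx":187,"dy":-23,"dz":-108,"wx":-17.1,"wy":47.7,"wz":11.9},{"dx":187,"dy":-23,"dz":-108,"wx":-17.1,"wy":47.7,"wz":11.9},{"dx":187,"dy":-23,"dz":-108,"wx":-17.1,"wy":47.7,"wz":11.9},{"dx":187,"dy":-23,"dz":-108,"wx":-17.1,"wy":47.7,"wz":11.9}]' 1
python3 - <<'E'
from plan1 import *
P,R,s=pose();q0=np.array(s["joint_pos"]);print(P,q0,s["t"],R.as_matrix())
p=env.camera("wrist");save(p,"w7");X=cloud(p)
for q in["tray_tab","tray_center","tray_end"]:
    print(q,[(round(x["conf"],2),w(p,x["location"])) for x in env.landmark_of(p,q)[:2]])
m=(X[...,0]>.36)&(X[...,0]<.56)&(X[...,1]>.17)&(X[...,1]<.29)&(X[...,2]>.04)&(X[...,2]<.05)
pt=X[m]
for k in(0,):
    t=pt[pt[:,0]>np.percentile(pt[:,0],0)]
    body=t
    rim=body[(body[:,0]>.40)]
    print(cv2.minAreaRect(rim[:,:2].astype(np.float32)*1000))
for n in("top",):
    p=env.camera(n)
    for q in["tray_center","tray_tab","tray_end"]:
        print(n,q,[(round(x["conf"],2),w(p,x["location"])) for x in env.landmark_of(p,q)[:1]])
E
```

```text
t: 25.3
ee_pos: [0.4655, 0.2283, 0.1491]
eef_rot: [-2.21, 2.23, 0.004]
ft_force: [0.2, -0.2, 0.0]
opening: 1.001
[0.4655 0.2283 0.1491] [0.3269 0.4596 1.9168 0.0051 0.7641 1.9029] 25.3 [[-0.0089 -1.     -0.0001]
 [-1.      0.0089  0.0037]
 [-0.0037  0.0001 -1.    ]]
tray_tab [(0.6, array([0.3761, 0.2229, 0.0293]))]
tray_center [(0.55, array([0.4702, 0.2239, 0.0196]))]
tray_end [(0.74, array([0.5447, 0.2272, 0.0233]))]
((471.8150634765625, 226.00242614746094), (62.26276397705078, 143.981201171875), 89.26094055175781)
top tray_center [(0.55, array([ 0.5076, -0.4715,  0.0468]))]
top tray_tab []
top tray_end [(0.39, array([0.5403, 0.2277, 0.0213]))]
```

View pics/w7.png

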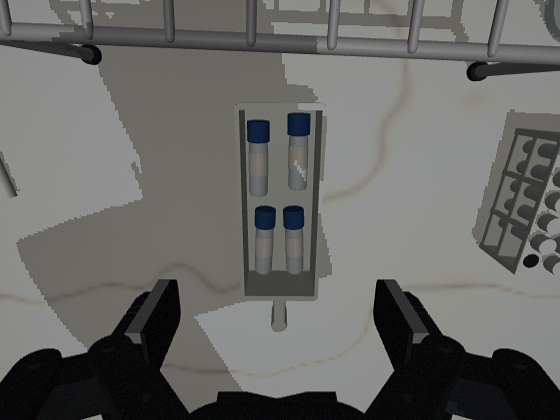

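The tray is straight below, spanning (237–325, 103–300), with all four tubes inside. Its measured centre is (0.469, 0.226) and its yaw is -0.7°. I'll descend and grip the long sides.

```bash
python3 -m handwheel '[{"dx":1,"dy":-2,"dz":15,"wx":0,"wy":0,"wz":0.2},{"dx":2,"dy":-3.5,"dz":40,"wx":0,"wy":0,"wz":0.2},{"dx":2,"dy":-3.5,"dz":65,"wx":0,"wy":0,"wz":0.2},{"dx":2,"dy":-3.5,"dz":88,"wx":0,"wy":0,"wz":0.2},{"dx":2,"dy":-3.5,"dz":106,"wx":0,"wy":0,"wz":0.2},{"dx":2,"dy":-3.5,"dz":119,"wx":0,"wy":0,"wz":0.2},{"dx":2,"dy":-3.5,"dz":126,"wx":0,"wy":0,"wz":0.2},{"dx":2,"dy":-3.5,"dz":129,"wx":0,"wy":0,"wz":0.2},{"dx":2,"dy":-3.5,"dz":129,"wx":0,"wy":0,"wz":0.2},{"dx":2,"dy":-3.5,"dz":129,"wx":0,"wy":0,"wz":0.2}]' 1 && python3 -m handwheel '[{"dx":0,"dy":0,"dz":0,"wx":0,"wy":0,"wz":0},{"dx":0,"dy":0,"dz":0,"wx":0,"wy":0,"wz":0},{"dx":0,"dy":0,"dz":0,"wx":0,"wy":0,"wz":0},{"dx":0,"dy":0,"dz":0,"wx":0,"wy":0,"wz":0},{"dx":0,"dy":0,"dz":0,"wx":0,"wy":0,"wz":0},{"dx":0,"dy":0,"dz":0,"wx":0,"wy":0,"wz":0},{"dx":0,"dy":0,"dz":0,"wx":0,"wy":0,"wz":0},{"dx":0,"dy":0,"dz":-2,"wx":0,"wy":0,"wz":0},{"dx":0,"dy":0,"dz":-5,"wx":0,"wy":0,"wz":0},{"dx":0,"dy":0,"dz":-8,"wx":0,"wy":0,"wz":0}]' -1 50;python3 - <<'E'
from plan1 import *
P,R,s=pose();print(P,s["t"],s["moment"],R.as_matrix())
p=env.camera("wrist");save(p,"w8");X=cloud(p)
m=(X[...,0]>.40)&(X[...,0]<.56)&(X[...,1]>.17)&(X[...,1]<.28)&(X[...,2]>.046)&(X[...,2]<.06)
rim=X[m]
far=rim[rim[:,0]>.53]
print(len(rim),np.percentile(far,[2,50,98],axis=0))
E
```

```text
t: 26.95
ee_pos: [0.4699, 0.2261, 0.0205]
eef_rot: [-2.205, 2.234, 0.001]
ft_force: [0.0, 0.8, -0.0]
opening: 0.998
t: 28.2
ee_pos: [0.4696, 0.226, 0.0282]
eef_rot: [-2.206, 2.235, 0.002]
ft_force: [0.4, -0.8, -1.7]
opening: 0.72
[0.4696 0.226  0.0282] 28.2 [-0.0293 -0.0479 -0.0021] [[-0.0132 -0.9999  0.0003]
 [-0.9999  0.0132  0.0019]
 [-0.0019 -0.0003 -1.    ]]
11009 [[0.5309 0.1942 0.0476]
 [0.5409 0.2249 0.0519]
 [0.5437 0.255  0.0533]]
```

View pics/w8.png

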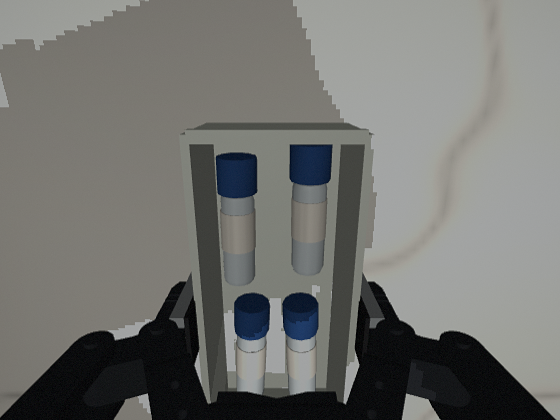

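The tray is lifted level: its rim reads 0.052 m, which is 45 mm plus the 8 mm lift. I'll raise it and carry it over.

```bash
python3 -m handwheel '[{"dx":0,"dy":0,"dz":-8,"wx":0,"wy":0,"wz":0},{"dx":0,"dy":0,"dz":-24,"wx":0,"wy":0,"wz":0},{"dx":0,"dy":0,"dz":-46,"wx":0,"wy":0,"wz":0},{"dx":3,"dy":0,"dz":-70,"wx":0,"wy":0,"wz":0},{"dx":10,"dy":-2,"dz":-94,"wx":0,"wy":0,"wz":0},{"dx":22,"dy":-5,"dz":-118,"wx":0,"wy":0,"wz":0},{"dx":38,"dy":-9,"dz":-140,"wx":0,"wy":0,"wz":-0.5},{"dx":58,"dy":-14,"dz":-156,"wx":0,"wy":0,"wz":-1},{"dx":82,"dy":-19,"dz":-166,"wx":0,"wy":0,"wz":-1.5},{"dx":108,"dy":-24,"dz":-170,"wx":0,"wy":0,"wz":-2}]' && python3 -m handwheel '[{"dx":27,"dy":-6,"dz":-2,"wx":0,"wy":0,"wz":-0.6},{"dx":56,"dy":-12,"dz":-3,"wx":0,"wy":0,"wz":-1.2},{"dx":87,"dy":-18,"dz":-3,"wx":0,"wy":0,"wz":-1.8},{"dx":120,"dy":-25,"dz":-3,"wx":0,"wy":0,"wz":-2.5},{"dx":154,"dy":-32,"dz":-3,"wx":0,"wy":0,"wz":-3.2},{"dx":188,"dy":-38,"dz":-3,"wx":0,"wy":0,"wz":-4},{"dx":220,"dy":-44,"dz":-3,"wx":0,"wy":0,"wz":-4.6},{"dx":248,"dy":-49,"dz":-3,"wx":0,"wy":0,"wz":-5.2},{"dx":272,"dy":-53,"dz":-3,"wx":0,"wy":0,"wz":-5.8},{"dx":290,"dy":-56,"dz":-3,"wx":0,"wy":0,"wz":-6.2}]'
python3 - <<'E'
from plan1 import *
P,R,s=pose();print(P,s["t"],s["joint_pos"]);M=R.as_matrix();print(M,np.rad2deg(np.arctan2(M[1,0],M[0,0])))
p=env.camera("wrist");save(p,"w9")
print([(round(x["conf"],2),w(p,x["location"])) for x in env.landmark_of(p,"mixer")[:2]])
E
```

```text
t: 29.5
ee_pos: [0.4922, 0.1167, 0.1996]
eef_rot: [-2.244, 2.194, -0.0]
ft_force: [0.8, 0.4, -2.1]
opening: 0.712
t: 30.75
ee_pos: [0.5543, -0.1723, 0.2012]
eef_rot: [-2.359, 2.072, 0.001]
ft_force: [0.4, 0.5, -2.7]
opening: 0.714
[ 0.5543 -0.1723  0.2012] 30.75 [-0.416   0.4691  1.7147  0.0024  0.9575  1.0239]
[[ 0.1292 -0.9916  0.001 ]
 [-0.9916 -0.1292  0.0017]
 [-0.0016 -0.0012 -1.    ]] -82.5762220555854
[]
```

View pics/w9.png

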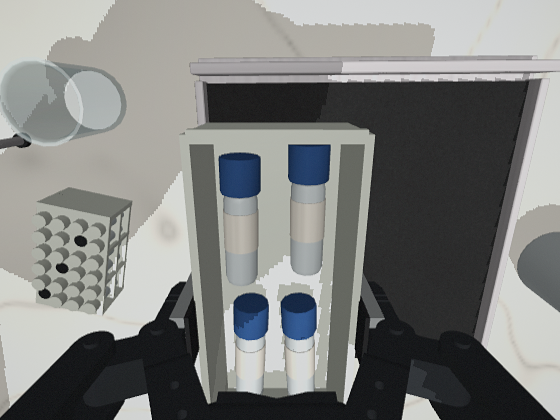

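The tray is held over the mixer with its tubes in place. The back rail shows along row 70 and the mat's right edge along column 510. Now I fit the rail line.

```bash
cat > rail.py <<'E'
from plan1 import *
P,R,s=pose();M=R.as_matrix();ty=np.arctan2(M[1,0],M[0,0])+np.pi/2
def rail(p):
    X=cloud(p).reshape(-1,3)
    X=X[(X[:,0]>.45)&(X[:,0]<.72)&(X[:,1]>-.36)&(X[:,1]<-.08)]
    a=np.deg2rad(7.9);u=np.array([np.cos(a),np.sin(a)]);v=np.array([-u[1],u[0]])
    o=np.array([.5555,-.2245]);c=X[:,:2]-o;xs=c@u;ys=c@v
    res={}
    for nm,(z0,z1),f in(("mat_far",(.116,.124),'max'),("rail_near",(.134,.143),'min'),("rail_far",(.134,.143),'max')):
        m=(X[:,2]>z0)&(X[:,2]<z1)&((xs>.06)) 
        L=[]
        for b in np.arange(-.085,.086,.01):
            k=m&(ys>b)&(ys<b+.01)
            if k.sum()>8:L.append((b+.005,np.percentile(xs[k],99 if f=='max' else 1)))
        if len(L)>3:
            L=np.array(L);
            pf=np.polyfit(L[:,0],L[:,1],1);rs=L[:,1]-np.polyval(pf,L[:,0]);g=abs(rs)<.003
            pf=np.polyfit(L[g,0],L[g,1],1)
            print(nm,len(L),"x at y=0 %.4f, yaw %.2f"%(pf[1],7.9-np.rad2deg(np.arctan(pf[0]))),L[:,1].round(4))
    m=(X[:,2]>.116)&(X[:,2]<.124)&(abs(xs)<.09)
    print("mat z",np.median(X[m,2]) ,"y range",np.percentile(ys[m],[.5,99.5]),"x",np.percentile(xs[(X[:,2]>.116)&(X[:,2]<.124)],[.5,99.5]))
    e=P[:2]-o;print("tcp in mixer0",e@u,e@v,"end",e@u+.075)
print("tray yaw",np.rad2deg(ty),P)
if __name__=="__main__":
    for n in("wrist","top","side"):
        print(n);p=env.camera(n);rail(p)
        print([(round(x["conf"],2),w(p,x["location"])) for x in env.landmark_of(p,"mixer")[:2]])
E
python3 rail.py
```

```text
tray yaw 7.367257980633205 [ 0.5545 -0.1727  0.2008]
wrist
mat_far 18 x at y=0 0.1076, yaw 6.25 [0.1085 0.1025 0.1004 0.1082 0.1004 0.1002 0.1086 0.1082 0.1093 0.1086
 0.1084 0.1089 0.1085 0.109  0.1093 0.1094 0.109  0.1091]
rail_near 18 x at y=0 0.1004, yaw 7.86 [0.1003 0.1004 0.1005 0.1006 0.1003 0.1003 0.1004 0.1005 0.1006 0.1006
 0.1004 0.1004 0.1005 0.1006 0.1006 0.1004 0.1004 0.1005]
rail_far 18 x at y=0 0.1062, yaw 7.82 [0.1063 0.1059 0.106  0.1061 0.1062 0.1063 0.1063 0.1059 0.1061 0.1062
 0.1063 0.1064 0.106  0.1061 0.1062 0.1063 0.1064 0.1064]
mat z 0.11935372028883601 y range [-0.0981  0.0893] x [-0.0812  0.1082]
tcp in mixer0 0.006162787813080955 0.051427088027696126 end 0.08116278781308095
[]
top
mat z 0.11993083814376979 y range [-0.0991  0.0011] x [-0.1083  0.1014]
tcp in mixer0 0.006162787813080955 0.051427088027696126 end 0.08116278781308095
[]
side
mat_far 5 x at y=0 0.0999, yaw 9.64 [0.0993 0.0977 0.0978 0.098  0.0976]
mat z 0.11890067734794867 y range [0.041  0.1001] x [0.0112 0.0994]
tcp in mixer0 0.006162787813080955 0.051427088027696126 end 0.08116278781308095
[]
```

The rail's inner face is at mixer x = 0.1004 with yaw 7.86°, and the mat is at 0.1195–0.120 m. I'll move to the centre line with an 8 mm gap and lower partway.

```bash
python3 -m handwheel '[{"dx":6,"dy":-1,"dz":0,"wx":0,"wy":0,"wz":-0.1},{"dx":18,"dy":-3,"dz":0,"wx":0,"wy":0,"wz":-0.2},{"dx":32,"dy":-6,"dz":2,"wx":0,"wy":0,"wz":-0.4},{"dx":45,"dy":-8,"dz":6,"wx":0,"wy":0,"wz":-0.5},{"dx":53,"dy":-10,"dz":13,"wx":0,"wy":0,"wz":-0.5},{"dx":55,"dy":-10,"dz":23,"wx":0,"wy":0,"wz":-0.5},{"dx":55,"dy":-10,"dz":34,"wx":0,"wy":0,"wz":-0.5},{"dx":55,"dy":-10,"dz":44,"wx":0,"wy":0,"wz":-0.5},{"dx":55,"dy":-10,"dz":50,"wx":0,"wy":0,"wz":-0.5},{"dx":55,"dy":-10,"dz":52,"wx":0,"wy":0,"wz":-0.5}]'
python3 - <<'E'
from rail import *
p=env.camera("wrist");save(p,"w10");rail(p)
X=cloud(p).reshape(-1,3);a=np.deg2rad(7.9);u=np.array([np.cos(a),np.sin(a)]);v=np.array([-u[1],u[0]])
c=X[:,:2]-[.5555,-.2245];xs=c@u;ys=c@v
for z0,z1 in((.155,.165),(.165,.18)):
    m=(X[:,2]>z0)&(X[:,2]<z1)&(xs>.05)&(xs<.12)&(abs(ys)<.06)
    if m.sum():print(z0,m.sum(),np.percentile(xs[m],[50,98,99.5]),np.percentile(ys[m],[1,99]),np.median(X[m,2]))
print(pose()[2]["ft_force"])
E
```

```text
t: 32.4
ee_pos: [0.5715, -0.2243, 0.1479]
eef_rot: [-2.369, 2.061, 0.002]
ft_force: [-0.1, 0.4, -3.0]
opening: 0.715
tray yaw 7.951548384056548 [ 0.5715 -0.2243  0.1479]
mat_far 18 x at y=0 0.1089, yaw 7.84 [0.1082 0.1083 0.1083 0.1089 0.1095 0.1091 0.1095 0.1095 0.1091 0.1091
 0.1095 0.1095 0.1094 0.1082 0.1085 0.1086 0.109  0.1086]
rail_near 18 x at y=0 0.0440, yaw -57.66 [0.1003 0.1006 0.1006 0.1006 0.1006 0.0604 0.0612 0.0607 0.0748 0.0615
 0.088  0.0606 0.1006 0.1006 0.1006 0.1006 0.1006 0.1006]
rail_far 18 x at y=0 0.1062, yaw 7.93 [0.1063 0.1063 0.1062 0.1063 0.1063 0.1062 0.1062 0.1062 0.1062 0.1062
 0.1062 0.1062 0.1062 0.1062 0.1062 0.1062 0.1062 0.1062]
mat z 0.11944671565130913 y range [-0.098   0.0928] x [-0.0913  0.1087]
tcp in mixer0 0.015846597935466316 -0.0020334413024842403 end 0.09084659793546632
0.155 1093 [0.0677 0.0829 0.0835] [-0.0308  0.0258] 0.16034234032973677
0.165 5771 [0.0854 0.0896 0.0897] [-0.0333  0.0283] 0.17147190652510244
[ 0.2644  0.7207 -2.3588]rail.py:18: RankWarning: Polyfit may be poorly conditioned
  pf=np.polyfit(L[g,0],L[g,1],1)
```

View pics/w10.png

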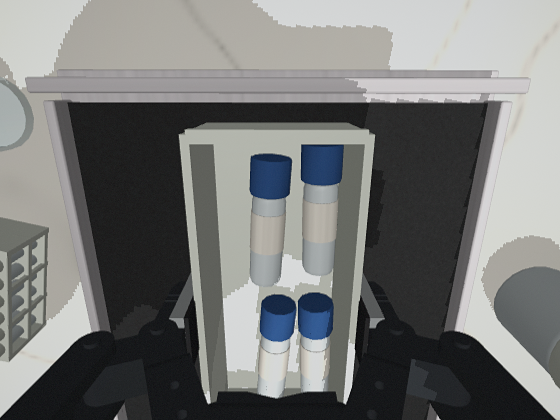

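The tray is level, its end 10 mm short of the rail and about 7.5 mm above the mat. Its yaw is 7.95° against the rail's 7.86°. I'll lower close to the mat and advance to a gap of about 2.5 mm.

```bash
python3 -m handwheel '[{"dx":0,"dy":0,"dz":2,"wx":0,"wy":0,"wz":0},{"dx":0,"dy":0,"dz":4,"wx":0,"wy":0,"wz":0},{"dx":0,"dy":0,"dz":5.5,"wx":0,"wy":0,"wz":0},{"dx":0,"dy":-2,"dz":6,"wx":0,"wy":0,"wz":0},{"dx":0,"dy":-4,"dz":6.5,"wx":0,"wy":0,"wz":0},{"dx":0,"dy":-6,"dz":6.5,"wx":0,"wy":0,"wz":0},{"dx":0,"dy":-7.5,"dz":6.5,"wx":0,"wy":0,"wz":0},{"dx":0,"dy":-7.5,"dz":6.5,"wx":0,"wy":0,"wz":0},{"dx":0,"dy":-7.5,"dz":6.5,"wx":0,"wy":0,"wz":0},{"dx":0,"dy":-7.5,"dz":6.5,"wx":0,"wy":0,"wz":0}]'
python3 -m handwheel '[{"dx":0,"dy":-0.5,"dz":0,"wx":0,"wy":0,"wz":0},{"dx":0,"dy":-1,"dz":0,"wx":0,"wy":0,"wz":0},{"dx":0,"dy":-1.3,"dz":0.3,"wx":0,"wy":0,"wz":0},{"dx":0,"dy":-1.3,"dz":0.6,"wx":0,"wy":0,"wz":0},{"dx":0,"dy":-1.3,"dz":0.9,"wx":0,"wy":0,"wz":0},{"dx":0,"dy":-1.3,"dz":1.2,"wx":0,"wy":0,"wz":0},{"dx":0,"dy":-1.3,"dz":1.2,"wx":0,"wy":0,"wz":0},{"dx":0,"dy":-1.3,"dz":1.2,"wx":0,"wy":0,"wz":0},{"dx":0,"dy":-1.3,"dz":1.2,"wx":0,"wy":0,"wz":0},{"dx":0,"dy":-1.3,"dz":1.2,"wx":0,"wy":0,"wz":0}]'
python3 - <<'E'
from rail import *
p=env.camera("wrist");save(p,"w11")
X=cloud(p).reshape(-1,3);a=np.deg2rad(7.9);u=np.array([np.cos(a),np.sin(a)]);v=np.array([-u[1],u[0]])
c=X[:,:2]-[.5555,-.2245];xs=c@u;ys=c@v
for b in(-.03,-.015,0,.01):
    m=(X[:,2]>.155)&(X[:,2]<.18)&(xs>.05)&(xs<.12)&(ys>b)&(ys<b+.012)
    print(m.sum(),np.percentile(xs[m],[98,99.5,100]),np.percentile(X[m,2],98))
e=P[:2]-[.5555,-.2245];print(e@u+.075)
E
```

```text
t: 33.7
ee_pos: [0.5789, -0.2235, 0.1417]
eef_rot: [-2.369, 2.061, 0.001]
ft_force: [0.5, 0.7, -2.2]
opening: 0.72
t: 34.95
ee_pos: [0.5802, -0.2233, 0.1406]
eef_rot: [-2.369, 2.061, 0.001]
ft_force: [0.1, 0.0, -0.5]
opening: 0.708
tray yaw 7.940440905405625 [ 0.5802 -0.2233  0.1406]
606 [0.0985 0.0985 0.0985] 0.16564375129111267
604 [0.0985 0.0985 0.0985] 0.16557762211005356
598 [0.0985 0.0985 0.0985] 0.16573173506472583
607 [0.0985 0.0985 0.0986] 0.16578516430254175
0.09962969450333875
```

View pics/w11.png

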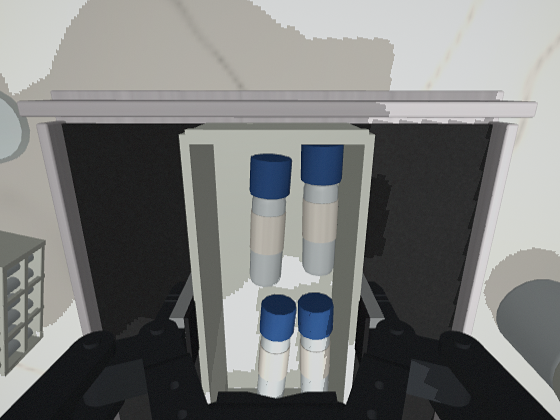

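The tray is now resting on the mat, with its weight mostly off the wrist. The gap is about 1–2 mm and the end is square. I'll nudge it gently while watching the force.

```bash
python3 -m handwheel '[{"dx":0,"dy":-0.2,"dz":0.1,"wx":0,"wy":0,"wz":0},{"dx":0,"dy":-0.4,"dz":0.2,"wx":0,"wy":0,"wz":0},{"dx":0,"dy":-0.6,"dz":0.2,"wx":0,"wy":0,"wz":0},{"dx":0,"dy":-0.8,"dz":0.2,"wx":0,"wy":0,"wz":0},{"dx":0,"dy":-0.9,"dz":0.2,"wx":0,"wy":0,"wz":0},{"dx":0,"dy":-1,"dz":0.2,"wx":0,"wy":0,"wz":0},{"dx":0,"dy":-1,"dz":0.2,"wx":0,"wy":0,"wz":0},{"dx":0,"dy":-1,"dz":0.2,"wx":0,"wy":0,"wz":0},{"dx":0,"dy":-1,"dz":0.2,"wx":0,"wy":0,"wz":0},{"dx":0,"dy":-1,"dz":0.2,"wx":0,"wy":0,"wz":0}]'
```

```text
t: 36.25
ee_pos: [0.5812, -0.2233, 0.1406]
eef_rot: [-2.369, 2.061, 0.001]
ft_force: [-2.8, -0.5, 5.7]
opening: 0.718
```

```bash
python3 -m handwheel '[{"dx":0,"dy":-0.1,"dz":-0.1,"wx":0,"wy":0,"wz":0},{"dx":0,"dy":-0.2,"dz":-0.1,"wx":0,"wy":0,"wz":0},{"dx":0,"dy":-0.3,"dz":-0.1,"wx":0,"wy":0,"wz":0},{"dx":0,"dy":-0.4,"dz":-0.1,"wx":0,"wy":0,"wz":0},{"dx":0,"dy":-0.5,"dz":-0.1,"wx":0,"wy":0,"wz":0},{"dx":0,"dy":-0.5,"dz":-0.1,"wx":0,"wy":0,"wz":0},{"dx":0,"dy":-0.5,"dz":-0.1,"wx":0,"wy":0,"wz":0},{"dx":0,"dy":-0.5,"dz":-0.1,"wx":0,"wy":0,"wz":0},{"dx":0,"dy":-0.5,"dz":-0.1,"wx":0,"wy":0,"wz":0},{"dx":0,"dy":-0.5,"dz":-0.1,"wx":0,"wy":0,"wz":0}]'
python3 - <<'E'
from rail import *
p=env.camera("wrist");X=cloud(p).reshape(-1,3);a=np.deg2rad(7.9);u=np.array([np.cos(a),np.sin(a)]);v=np.array([-u[1],u[0]])
c=X[:,:2]-[.5555,-.2245];xs=c@u;ys=c@v
for b in(-.03,0,.01):
    m=(X[:,2]>.155)&(X[:,2]<.18)&(xs>.05)&(xs<.12)&(ys>b)&(ys<b+.012);print(np.percentile(xs[m],99),np.percentile(X[m,2],98))
for lo_,hi_ in((-.09,-.05),(.05,.085)):
    m=(X[:,2]>.134)&(X[:,2]<.143)&(xs>.09)&(ys>lo_)&(ys<hi_);print("rail",np.percentile(xs[m],1))
E
```

```text
t: 37.5
ee_pos: [0.5817, -0.2232, 0.1406]
eef_rot: [-2.369, 2.061, 0.001]
ft_force: [-3.0, -0.3, 5.7]
opening: 0.715
tray yaw 7.936712938089989 [ 0.5817 -0.2232  0.1406]
0.09996713976108292 0.16563769012884938
0.09997661577636707 0.16575945462762448
0.09993736859787554 0.16565709831279402
rail 0.1006265768950358
rail 0.10053363332189606
```

The gap is now about 0.6 mm and square, with only friction on the wrist. I'll release and rise.

```bash
python3 -m handwheel '[{"dx":0,"dy":0,"dz":0,"wx":0,"wy":0,"wz":0},{"dx":0,"dy":0,"dz":0,"wx":0,"wy":0,"wz":0},{"dx":0,"dy":0,"dz":0,"wx":0,"wy":0,"wz":0},{"dx":0,"dy":0,"dz":0,"wx":0,"wy":0,"wz":0},{"dx":0,"dy":0,"dz":0,"wx":0,"wy":0,"wz":0},{"dx":0,"dy":0,"dz":-5,"wx":0,"wy":0,"wz":0},{"dx":0,"dy":0,"dz":-18,"wx":0,"wy":0,"wz":0},{"dx":0,"dy":0,"dz":-40,"wx":0,"wy":0,"wz":0},{"dx":0,"dy":0,"dz":-70,"wx":0,"wy":0,"wz":0},{"dx":0,"dy":0,"dz":-100,"wx":0,"wy":0,"wz":0}]' 1
python3 - <<'E'
from rail import *
p=env.camera("wrist");save(p,"w12");X=cloud(p).reshape(-1,3);a=np.deg2rad(7.9);u=np.array([np.cos(a),np.sin(a)]);v=np.array([-u[1],u[0]])
c=X[:,:2]-[.5555,-.2245];xs=c@u;ys=c@v
m=(X[:,2]>.155)&(X[:,2]<.18)&(xs>-.05)&(xs<.12)&(abs(ys)<.06);r=cv2.minAreaRect(np.stack([xs,ys],1)[m].astype(np.float32)*1000);print(r,np.percentile(X[m,2],[50,98]))
for b in(-.03,0,.01):
    k=m&(ys>b)&(ys<b+.012);print(np.percentile(xs[k],99))
for lo_,hi_ in((-.09,-.05),(.05,.085)):
    k=(X[:,2]>.134)&(X[:,2]<.143)&(xs>.09)&(ys>lo_)&(ys<hi_);print("rail",np.percentile(xs[k],1))
for q in["tray_end","tray_center","tube0_center"]:
    for x in env.landmark_of(p,q)[:5]:
        d=w(p,x["location"])[:2]-[.5555,-.2245];print(q,round(x["conf"],2),d@u,d@v,w(p,x["location"])[2])
p=env.camera("side");save(p,"s12")
for q in["rack_center","bottle_mid","beaker_mid","tip_stack_mid","marker_mid","jar_mid"]:
    print(q,[(round(x["conf"],2),w(p,x["location"])) for x in env.landmark_of(p,q)[:1]])
E
```

```text
t: 38.8
ee_pos: [0.5816, -0.2233, 0.2424]
eef_rot: [-2.368, 2.061, 0.0]
ft_force: [0.8, 0.7, -0.1]
opening: 1.003
tray yaw 7.939475229077874 [ 0.5816 -0.2233  0.2424]
((25.08709716796875, -2.6311874389648438), (150.14259338378906, 62.2378044128418), 0.009748266078531742) [0.164  0.1656]
0.10009757071090249
0.10010374030193303
0.10010177815960958
rail 0.10076888756561037
rail 0.10072696690847094
tray_end 0.94 0.10102146015404706 0.00019345365261165616 0.14343605424575823
tray_end 0.45 0.0612666672945215 0.0010018110143448083 0.13431119791417973
tray_center 0.71 0.027210273248392685 -0.0023206278628941784 0.14045476564651718
tube0_center 0.89 -0.015778495375835613 -0.02641009907555868 0.1298569758360533
rack_center [(0.78, array([0.4673, 0.006 , 0.0233]))]
bottle_mid [(0.58, array([0.6547, 0.3181, 0.0511]))]
beaker_mid [(0.74, array([0.6067, 0.0053, 0.041 ]))]
tip_stack_mid [(0.96, array([0.6764, 0.3032, 0.1959]))]
marker_mid [(0.63, array([0.5327, 0.4688, 0.0051]))]
jar_mid [(0.45, array([ 0.5053, -0.4724,  0.0422]))]
```

View pics/w12.png

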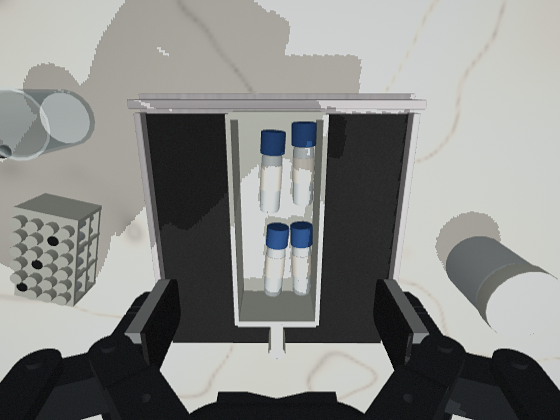

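View pics/s12.png

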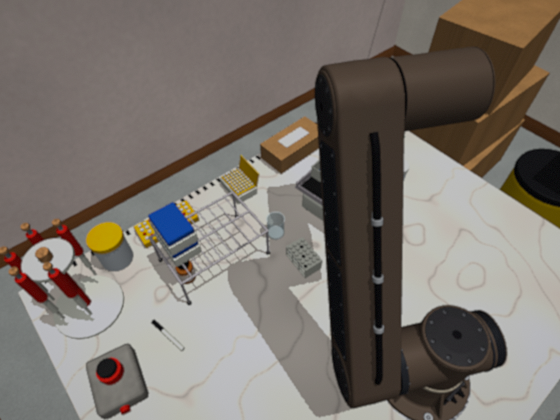

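The tray lies square against the rail at (230–327, 108–325), with all four tubes in it and the tab to the front at (277, 340). The rack is upright and the bystanders are in place. The gripper is clear, so I'll hand in.

```bash
python3 -c "
from cell import env
print(env.finish_job())"
```

```text
the job is handed in; nothing more can be done
None
```

The tray is on the mixer with all four tubes inside, tab to the front, and I have handed the job in (no verdict is reported). The arm's clock read about 39 s at the last check.

**What I did:**
- **Rack:** I lifted it by its long sides and stood it on the open bench at about (0.466, 0.009).
- **Tray:** I drew it 175 mm out from under the shelf by its tab, with the gripper tilted 40°. I then gripped it across the middle and carried it level. I set it on the mat and nudged it back until it was snug to the rail.

**Last checks:**
- **Tray position:** the plain end is about 0.6 mm from the back rail and square to within about 0.1°, judging from the wrist camera's depth picture. The tray sits about 3 mm off the platform's centre line. Its rim is at 0.1656 m, which agrees with it standing flat on the mat.
- **Forces:** wrist readings stayed below about 9 N at every check.
- **Rack and bystanders:** the rack reads upright on the bench at a height of 0.023 m. Every bystander reads within about 10 mm of where it started, which I take to be network noise.

**What went wrong or disagreed:**
- The first move was refused because I left out row keys, and I resent it.
- My first tilt towards the tab ran joints 4 to 6 to their limits, in free air. I fitted the arm's kinematics and re-routed through the other wrist position.
- After the pull, the top camera's network mistook the jar for the tray, so I ignored it and used the wrist camera.

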